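Fit a castor wheel and thread its axle pin

ROBOT

A 6-joint arm with a two-finger parallel gripper is mounted at the origin on the work surface. World frame = base frame: x ahead of the robot, y to its left, z up, the work surface at z = 0. Lengths are in m, angles in rad, forces in N, time in s.
With the tool pointing down it reaches from about 0.35 to 0.775 m from the base axis. Payload 5.5 kg.
Tool frame: the origin (TCP) lies at the very end of the fingers, on their centre line; the grasp point (between the pads) lies 19 mm behind it (pinch_z is the distance from the TCP to the grasp point, in m); z points along the fingers, y is the direction in which the jaws open and shut (so a half turn about z gives the same grasp; the last joint's range is limited). The gripper opens to 85 mm and grips with 20 to 120 N. Pads are 22 mm wide; open, the fingers measure 114 mm over their backs; the gripper's body (76 mm by 85 mm) begins 54 mm behind the grasp point. The pads swing forward as they close: fully open they stand 13 mm farther back than shut.
Start: joints at [-1.455, 0.313, 0.046, 1.304, 0, 1.431], TCP at [0.145, -0.556, 0.197] pointing down, gripper open.
Joint ranges: [-2.76, 2.76], [-0.86, 1.69], [-1.03, 1.26], [-2.2, 2.34], [-1.47, 1.5], [-3.14, 3.14]. Speed limits (rad/s): [2.57, 2.57, 3.14, 3.14, 3.14, 3.14].

INTERFACE

Orientations are given as a rotation vector (axis times angle).
In Python, from plant import * gives the robot as it stands. The module is installed in compiled form; this text tells all that it offers.
- The arm moves only by the tool step_arm, never from a script. Its argument "increments" is a list that holds one entry, the list of rows, each a list of 7 numbers: the gripper's target within -1 to 1 (fully open at 1, half-way at 0, shut at -1), then the shift along the tool's x, y, z in mm, then the turn, a rotation vector about the tool's x, y, z in rad. A call has 1 to 5 rows; each row shifts and turns the commanded pose from where the row before left it, along the tool's axes as they then stand; what a row does not reach is not made up. A row lasts 1/10 s, in which the tool goes at most 50 mm and 8.59 degrees, less where a joint would pass 70% of its speed; a pose out of reach is approached as far as the arm can. A call is refused whole if a number of a shift passes 50 or a number of a turn 0.15, either way. A call with a gripper value outside its range is refused whole. The fingers move at their own pace and stop on an object; the grip force is fixed at half the most. Time passes only in rows, so rows that do not move let the fingers close. It gives the time, the measured TCP pose, the force and the opening at its end, in the units of the state.
- get_state(): the state, without advancing time (a new reading comes with each control period).
- read_camera(name): name is "scene" or "top" or "wrist"; returns a dict with "pixels" (480x640x3 uint8, blue, green, red), "fov_y" (degrees; the focal length in pixels is half the picture's height over the tangent of half this angle, whatever the lens; pixels are square), "cx", "cy" (the principal point, pixels), "xyz" and "rotation" of the camera in the world. Camera axes: x right, y down, z forward; pixel columns grow to the right and rows downward; lengths in m; the calibration is good to about 2 mm. A picture is of the moment at which its call begins. There is no depth.
- close_job(): hands the job in, once; it reports no verdict.
The state is a dict: "time": time; "q": joint angles; "qd": joint speeds; "joint_torque": joint torques, N m; "tool_pos": TCP position; "tool_rot": TCP orientation; "ft_force": force on the tool from outside, world axes, zero at the start; "wrist_torque": the same for the moment, N m; "width": opening from 0.0 (shut) to 1.0 (fully open).
Only numpy, scipy, OpenCV 4.12 (cv2) and the standard library are available. Lean on these libraries where they do the work, as an engineer would, in place of code of your own. Each camera call takes 0.05 s, during which the arm holds its last target.

TASK

Fit the larger wheel to the upturned castor fork: stand it on the notched wooden packer between the two legs so that its bore lines up with the leg holes, then push the longer axle pin from the unobstructed side through leg, wheel and leg until the grip block meets the leg. Leave the smaller wheel, the shorter pin, the tin and the tile where they are.

Things in the scene. Friction and masses are not known exactly. Their poses are not given: they have to be found in the camera images.
- fork_axle (a point): Centre of the fixed castor fork's axle line, midway between its legs, 60 mm above the counter. y runs along the axle through the leg holes, x across it, z up. Two upright steel legs 6 mm thick, 36 mm wide (x), tops 77 mm above the counter; inner faces 34 mm apart, outer faces 46 mm apart; a round 13 mm hole in each, on the axle line
- fork: The fork's wooden board 90 (x) x 110 (y) x 12 mm, fixed; origin under its centre, same axes as the axle point. On it between the legs is a wooden packer 54 mm long (x), 30 mm wide, top 36 mm above the counter, with a notch 36 mm long (x) and 10 mm deep across it. The large wheel resting on the two notch edges is centred on the axle line
- wheel_large_center (a point): Centre of the larger wheel (loose): 60 mm diameter, 28 mm wide, grey hub, black tread, plain 14 mm bore along its own y axis; about 0.1 kg. It starts upright, its centre 38 mm above the counter, on a fixed notched wooden rest 56 x 50 mm, 14 mm high; either the left or the right rest
- wheel_small_center (a point): Centre of the smaller wheel: 44 mm diameter, 22 mm wide, same look, on a rest of its own 46 x 50 mm on the other side; too small, leave it
- pin_long_grip (a point): Centre of the grip block of the longer axle pin (loose, aluminium, about 0.08 kg). Block 36 mm long (x), 18 mm wide (y), 26 mm tall (z), lying on the counter with this point 13 mm up. From its end face, 18 mm from this point, a round shaft, 10 mm diameter, 66 mm long, runs along +x in line with this point; the last 6 mm taper to 4 mm
- pin_long_mid (a point): Point on the axis of the longer pin's shaft, 41 mm along +x from the grip centre (23 mm from the block's end face): it meets the fork's axle centre when the pin is fully home, from either side. Same axes as the grip
- pin_short_grip (a point): Centre of the grip block of the shorter pin: same block, shaft only 34 mm long, too short; leave it
- tin_center (a point): Centre of an upright steel tin, 68 mm diameter, 120 mm tall, loose, standing about 120 mm from the fork centre along the axle line, on one side or the other: no room for the pin on that side
- tile: White ceramic tile offcut, 85 x 60 x 8 mm, lying flat on the counter on the other side of the fork; origin at the centre of its underside
Things that resemble listed ones, but are neither listed nor needed, are in the scene too. Of the things shaped like the fork, the wooden one is meant. Leave any turquoise look-alike of the part that bears wheel_large_center alone.

How it is judged:
By the outcome, as a careful person would: the job done as asked, in the order asked, and still so for the second after the job is handed in, with the robot touching nothing.
It also fails if it takes over 67 s, if anything falls off the work surface, if the arm or the gripper's body presses on something with over 40 N, if the wrist force passes 120 N, or if a joint passes its speed limit or range.

## Working session

There is one attempt and no reset: what is moved stays moved. The work goes in short steps, Python scripts to look and compute and a tool call to move; the robot and the scene stay as the last step left them, time stands still between calls to the robot, and variables do not carry over. Pictures are saved under pics/ and viewed, and the job is handed in when it is done.

Besides the shell and the picture viewer there is one more tool, called as name(argument=value, ...) on one line, values as JSON. step_arm: Moves the arm, as the interface text tells. Its arguments: {"type":"object","properties":{"increments":{"type":"array","items":{"type":"array","items":{"type":"array","items":{"type":"number"}}}}},"required":["increments"]}

```bash
mkdir -p pics; ls
python3 - <<'E'
from plant import *
import cv2,json
for n in ["scene","top","wrist"]:
    c=read_camera(n); cv2.imwrite(f"pics/{n}0.png",c["pixels"])
    print(n,c["fov_y"],c["cx"],c["cy"],c["xyz"],c["rotation"])
s=get_state(); print(s)
E
```

```text
pics
scene 46.49025741468009 318.398271857468 230.5532035669046 [ 1.03067582 -0.065998    0.84648117] [-2.00321242 -1.74815198  0.50082212]
top 42.930030846301335 312.01504381157923 226.13044671021765 [0.51913356 0.01832157 1.0626426 ] [-2.17250018  2.22577423 -0.04808716]
wrist 71.99434985712602 319.564657780605 237.11810072243193 [ 0.22602376 -0.53562362  0.37183179] [ 2.27376002 -1.7544765  -0.2882816 ]
{'time': 0.15, 'q': array([-1.45461303e+00,  3.13885858e-01,  4.52444777e-02,  1.30358694e+00,
       -1.11385276e-06,  1.43119863e+00]), 'qd': array([-0.00047167, -0.00172062,  0.00372167, -0.00059442, -0.00046591,
        0.00298806]), 'joint_torque': array([ 2.00902781e-03, -4.81064343e+01,  2.98815733e+01,  1.38564166e-02,
       -1.58839493e-04,  2.35893800e-06]), 'tool_pos': array([ 0.14541767, -0.55587062,  0.19638262]), 'tool_rot': array([-3.11451552e+00, -4.00502862e-01, -2.45725441e-05]), 'ft_force': array([ 0.3541083 , -0.25204244,  0.02856228]), 'wrist_torque': array([ 0.03080096, -0.0318478 , -0.04358646]), 'width': 1.0051325733266736}
```

View pics/scene0.png

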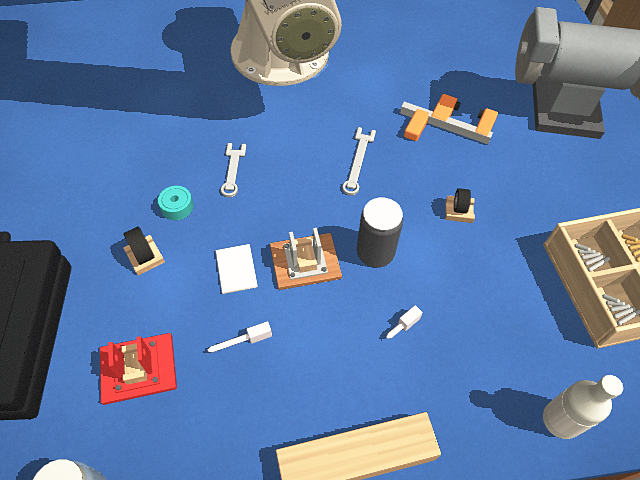

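View pics/top0.png

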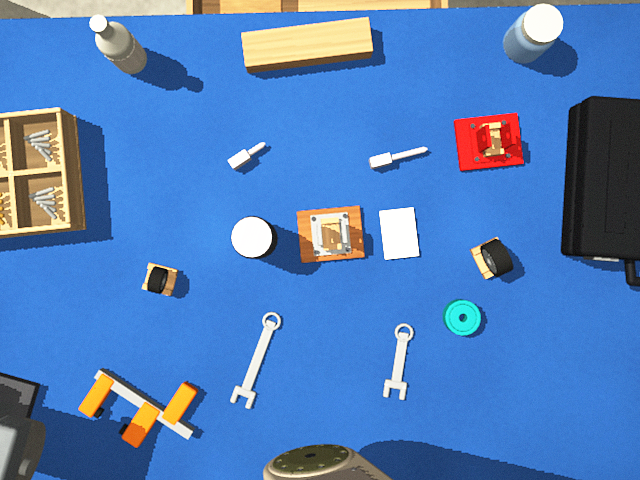

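View pics/wrist0.png

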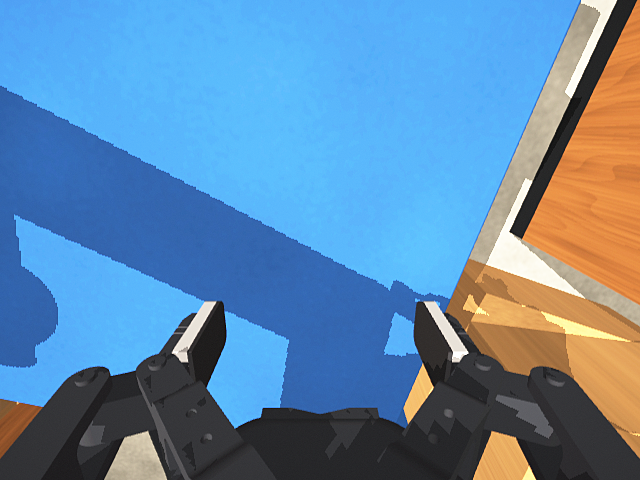

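The wooden fork is at top (332,234), with the red one at (490,140) as a look-alike. The black wheels are at top (493,257), the larger, and (160,279), the smaller. The turquoise look-alike is at (463,317). The pins are at (380,160), long, and (240,158), short. The tin is at (253,237) and the tile at (400,233). I'll enlarge these to confirm before measuring.

```bash
cat > h.py <<'E'
import numpy as np, cv2
from scipy.spatial.transform import Rotation as R
from plant import *
def cam(n):
    c=read_camera(n); return c
def K(c):
    f=240/np.tan(np.radians(c["fov_y"])/2); return f
def px2w(c,u,v,z):
    f=K(c); d=R.from_rotvec(c["rotation"]).apply([(u-c["cx"])/f,(v-c["cy"])/f,1.]); o=np.array(c["xyz"])
    return o+d*(z-o[2])/d[2]
def w2px(c,p):
    f=K(c); q=R.from_rotvec(c["rotation"]).inv().apply(np.array(p)-c["xyz"]); q=np.atleast_2d(q)
    return np.stack([c["cx"]+f*q[:,0]/q[:,2],c["cy"]+f*q[:,1]/q[:,2]],1)
def crop(im,u0,v0,u1,v1,s,fn):
    cv2.imwrite(fn,cv2.resize(im[v0:v1,u0:u1],None,fx=s,fy=s,interpolation=cv2.INTER_CUBIC))
E
python3 - <<'E'
import cv2,numpy as np,sys
from h import crop
t=cv2.imread('pics/top0.png'); s=cv2.imread('pics/scene0.png')
crop(t,285,195,425,275,5,'pics/t_fork.png')
def rs(im,a,b,c,d): return cv2.resize(im[b:d,a:c],(400,300),interpolation=cv2.INTER_CUBIC)
m=np.vstack([np.hstack([rs(t,455,230,535,290),rs(t,360,130,440,190)]),np.hstack([rs(s,110,215,190,275),rs(s,200,305,280,365)])])
cv2.imwrite('pics/m1.png',m)
crop(s,210,215,350,295,5,'pics/s_fork.png')
E
```

```text
(no output)
```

View pics/t_fork.png

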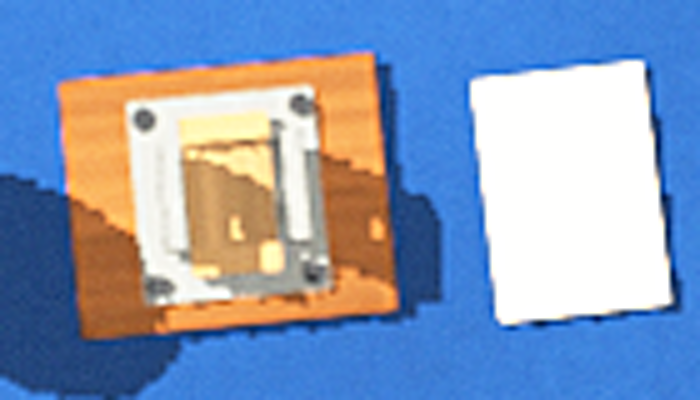

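View pics/m1.png

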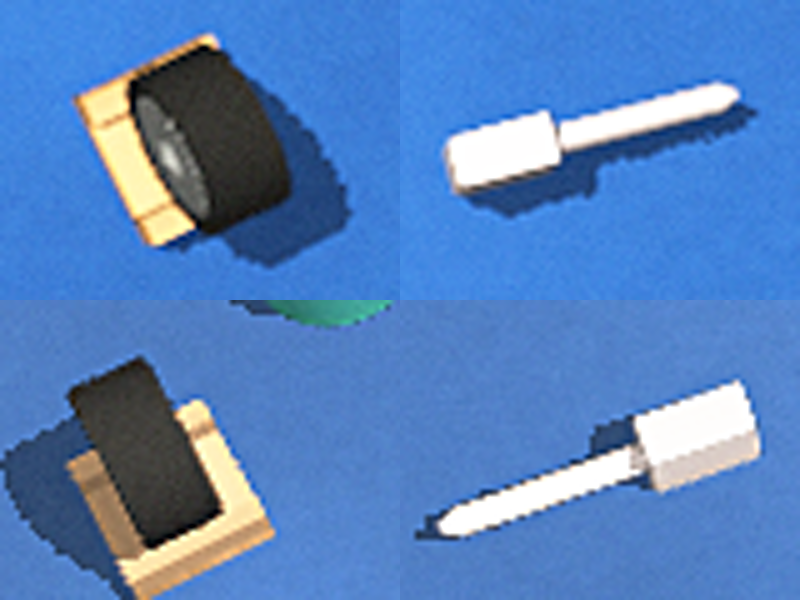

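View pics/s_fork.png

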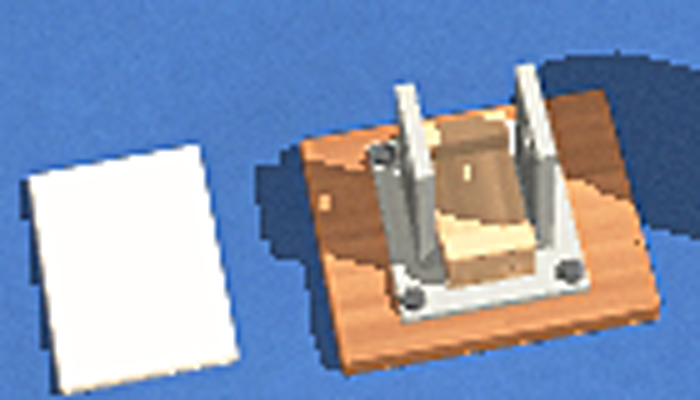

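Run:
```python
from h import *
np.set_printoptions(precision=4,suppress=True)
t=cam("top"); s=cam("scene")
def show(n,c,pts,z):
    P=np.array([px2w(c,u,v,z) for u,v in pts]); print(n,P[:,:2].tolist() and P[:,:2].round(4).tolist(),'mean',P.mean(0)); 
    return P
q=lambda pts,o,sc:[(o[0]+a/sc,o[1]+b/sc) for a,b in pts]
B=show('board top',t,q([(58,85),(375,52),(400,312),(82,340)],(285,195),5),.012)
d=(B[0]+B[3]-B[1]-B[2]); print('y axis yaw from +y deg',np.degrees(np.arctan2(-d[0],d[1])),np.linalg.norm(d)/2, np.linalg.norm(B[0]+B[1]-B[2]-B[3])/2)
B=show('board scene',s,q([(302,142),(605,90),(660,318),(347,373)],(210,215),5),.012)
d=(B[1]+B[2]-B[0]-B[3]); print('yaw',np.degrees(np.arctan2(-d[0],d[1])),np.linalg.norm(d)/2,np.linalg.norm(B[0]+B[1]-B[2]-B[3])/2)
# pin top crops: scale 5, offset (360,130) with crop-subtract 400
P=show('pin block top T',t,q([(50,140),(150,112),(160,165),(58,190)],(360,130),5),.026)
show('pin tip T',t,q([(340,95)],(360,130),5),.013)
P=show('pin block top S',s,q([(235,120),(343,80),(358,132),(256,162)],(200,305),5),.026)
show('pin tip S',s,q([(40,228)],(200,305),5),.013)
show('shaft root T',t,q([(160,135)],(360,130),5),.013)
show('shaft root S',s,q([(240,158)],(200,305),5),.013)
# rest
show('rest T far corners',t,q([(75,100),(212,37),(152,245)],(455,230),5),.014)
show('rest S',s,q([(205,100),(272,232),(135,300)],(110,215),5),.014)
```

```text
board top [[0.5901, 0.0438], [0.5989, -0.0659], [0.5091, -0.072], [0.5022, 0.0376]] mean [ 0.5501 -0.0141  0.012 ]
y axis yaw from +y deg 4.102057642702954 0.10985776006329297 0.08910049082145907
board scene [[0.5161, -0.0688], [0.5087, 0.0395], [0.6011, 0.0441], [0.6076, -0.0623]] mean [ 0.5584 -0.0119  0.012 ]
yaw 3.7043965377185932 0.10759973001839158 0.09215857164088768
pin block top T [[0.6786, -0.0841], [0.6874, -0.1185], [0.6691, -0.1214], [0.6613, -0.0863]] mean [ 0.6741 -0.1026  0.026 ]
pin tip T [[0.6938, -0.1861]] mean [ 0.6938 -0.1861  0.013 ]
pin block top S [[0.6763, -0.1196], [0.6674, -0.0849], [0.6855, -0.0818], [0.6911, -0.1141]] mean [ 0.6801 -0.1001  0.026 ]
pin tip S [[0.6985, -0.183]] mean [ 0.6985 -0.183   0.013 ]
shaft root T [[0.6814, -0.1234]] mean [ 0.6814 -0.1234  0.013 ]
shaft root S [[0.6837, -0.1198]] mean [ 0.6837 -0.1198  0.013 ]
rest T far corners [[0.5175, -0.2523], [0.5379, -0.3001], [0.4672, -0.2769]] mean [ 0.5075 -0.2765  0.014 ]
rest S [[0.4725, -0.2747], [0.5293, -0.251], [0.5497, -0.2962]] mean [ 0.5172 -0.274   0.014 ]
```

```bash
cat >> h.py <<'E'
np.set_printoptions(precision=4,suppress=True)
def camT(c):
    T=np.eye(4);T[:3,:3]=R.from_rotvec(c["rotation"]).as_matrix();T[:3,3]=c["xyz"];return T
def tcpT(s):
    T=np.eye(4);T[:3,:3]=R.from_rotvec(s["tool_rot"]).as_matrix();T[:3,3]=s["tool_pos"];return T
def down(x,y,z,psi): # psi deg yaw of tool x, tool pointing down
    T=np.eye(4);a=np.radians(psi)
    T[:3,:3]=np.array([[np.cos(a),np.sin(a),0],[np.sin(a),-np.cos(a),0],[0,0,-1]]);T[:3,3]=[x,y,z];return T
def psi(s):
    X=tcpT(s)[:3,0];return np.degrees(np.arctan2(X[1],X[0]))
def plan(x,y,z,ps,n,g,T0=None,dirn=None):
    """rows from current (measured or T0) pose to target with tool down, n rows; prints rounded"""
    s=get_state(); T=tcpT(s) if T0 is None else T0.copy()
    G=down(x,y,z,ps); p0=T[:3,3].copy(); 
    ps0=np.degrees(np.arctan2(T[1,0],T[0,0])); d=(ps-ps0+180)%360-180
    if dirn is not None and np.sign(d)!=dirn: d+=360*dirn
    rows=[]
    for k in range(1,n+1):
        tgt=p0+(G[:3,3]-p0)*k/n
        sh=np.round(T[:3,:3].T@(tgt-T[:3,3])*1000,1)
        Gk=down(0,0,0,ps0+d*k/n)[:3,:3]
        rv=np.round(R.from_matrix(T[:3,:3].T@Gk).as_rotvec(),3)
        rows.append([g]+[float(v)+0.0 for v in sh]+[float(v)+0.0 for v in rv])
        T[:3,3]=T[:3,3]+T[:3,:3]@sh/1000; T[:3,:3]=T[:3,:3]@R.from_rotvec(rv).as_matrix()
    for i in range(0,n,5): print(str([rows[i:i+5]]).replace(' ',''))
    print('end',T[:3,3],np.degrees(np.arctan2(T[1,0],T[0,0])))
    return T
E
python3 - <<'E'
from h import *
c=cam("wrist"); s=get_state()
M=np.linalg.inv(tcpT(s))@camT(c); np.save('M.npy',M); print(M, psi(s))
for z in (.2,.25,.3):
  for off in (0,):
    T=down(.507,-.287,z,115); C=T@M
    cc=dict(c); cc["xyz"]=C[:3,3]; cc["rotation"]=R.from_matrix(C[:3,:3]).as_rotvec()
    print(z,w2px(cc,[[.507,-.287,.038],[.507,-.287,0.068]]),C[:3,3])
plan(.507,-.287,.22,115,14,1)
E
```

```text
[[ 0.0004 -0.9479 -0.3185  0.0831]
 [ 1.      0.0004  0.0001  0.0006]
 [ 0.     -0.3185  0.9479 -0.1754]
 [ 0.      0.      0.      1.    ]] 14.656593357909948
0.2 [[319.0067 209.7908]
 [318.9559 217.2755]] [ 0.4724 -0.2114  0.3754]
0.25 [[319.075  199.7191]
 [319.0361 205.4485]] [ 0.4724 -0.2114  0.4254]
0.3 [[319.1287 191.8118]
 [319.098  196.3382]] [ 0.4724 -0.2114  0.4754]
[[[1,29.8,-12.1,-1.6,-0.001,0.0,-0.125],[1,31.2,-8.2,-1.7,0.0,0.0,-0.125],[1,31.9,-4.3,-1.7,0.0,0.0,-0.125],[1,32.2,-0.3,-1.6,0.0,0.0,-0.125],[1,31.9,3.7,-1.7,0.0,0.0,-0.125]]]
[[[1,31.3,7.7,-1.6,0.0,0.0,-0.126],[1,30.1,11.5,-1.7,0.0,0.0,-0.125],[1,28.3,15.2,-1.7,0.0,0.0,-0.125],[1,26.3,18.7,-1.6,0.0,0.0,-0.125],[1,23.7,21.7,-1.7,0.0,0.0,-0.125]]]
[[[1,20.9,24.6,-1.6,0.0,0.0,-0.125],[1,17.6,26.9,-1.7,0.0,0.0,-0.125],[1,14.1,28.9,-1.7,0.0,0.0,-0.125],[1,10.4,30.5,-1.6,0.0,0.0,-0.125]]]
end [ 0.507 -0.287  0.22 ] 114.9815018709874
```

step_arm(increments=[[[1,29.8,-12.1,-1.6,0,0,-0.125],[1,31.2,-8.2,-1.7,0,0,-0.125],[1,31.9,-4.3,-1.7,0,0,-0.125],[1,32.2,-0.3,-1.6,0,0,-0.125],[1,31.9,3.7,-1.7,0,0,-0.125]]])

```text
time: 0.8
tool_pos: [0.2754, -0.4594, 0.2055]
tool_rot: [2.838, 1.346, -0.0]
ft_force: [-0.6, -0.5, -0.5]
width: 1.002
```

step_arm(increments=[[[1,31.3,7.7,-1.6,0,0,-0.126],[1,30.1,11.5,-1.7,0,0,-0.125],[1,28.3,15.2,-1.7,0,0,-0.125],[1,26.3,18.7,-1.6,0,0,-0.125],[1,23.7,21.7,-1.7,0,0,-0.125]]])

```text
time: 1.3
tool_pos: [0.4046, -0.3632, 0.2138]
tool_rot: [2.286, 2.155, -0.0]
ft_force: [0.5, 0.2, -0.5]
width: 1.001
```

step_arm(increments=[[[1,20.9,24.6,-1.6,0,0,-0.125],[1,17.6,26.9,-1.7,0,0,-0.125],[1,14.1,28.9,-1.7,0,0,-0.125],[1,10.4,30.5,-1.6,0,0,-0.125],[1,0,0,0,0,0,0]]])

```text
time: 1.8
tool_pos: [0.5096, -0.2849, 0.2202]
tool_rot: [1.679, 2.654, 0.001]
ft_force: [-0.5, -0.5, -0.5]
width: 1.0
```

Run:
```python
from h import *
c=cam("wrist"); s=get_state()
print(s['time'],s['tool_pos'],psi(s),s['q'],s['ft_force'])
cv2.imwrite('pics/w1.png',c['pixels']); crop(c['pixels'],240,140,400,260,5,'pics/w1c.png')
print(c['xyz'],c['rotation'])
```

```text
1.85 [ 0.5082 -0.2859  0.2201] 115.13175789358286 [-0.6501  0.3248  0.1181  1.3641 -0.0001  0.4821] [ 1.1005 -0.4025 -0.0252]
[ 0.4754 -0.2111  0.3957] [2.7541 0.6195 0.1038]
```

View pics/w1.png

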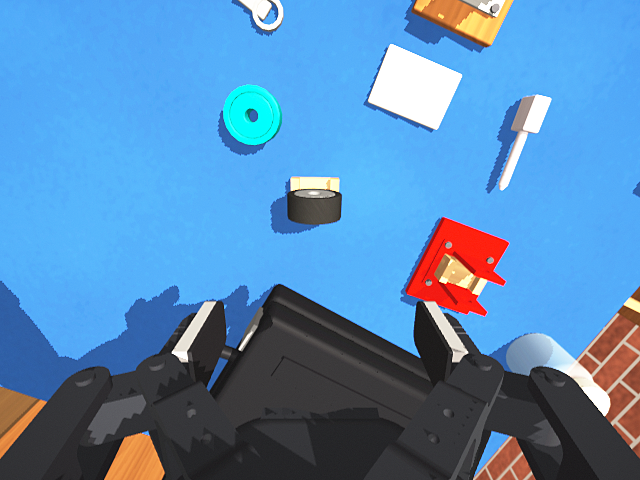

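View pics/w1c.png

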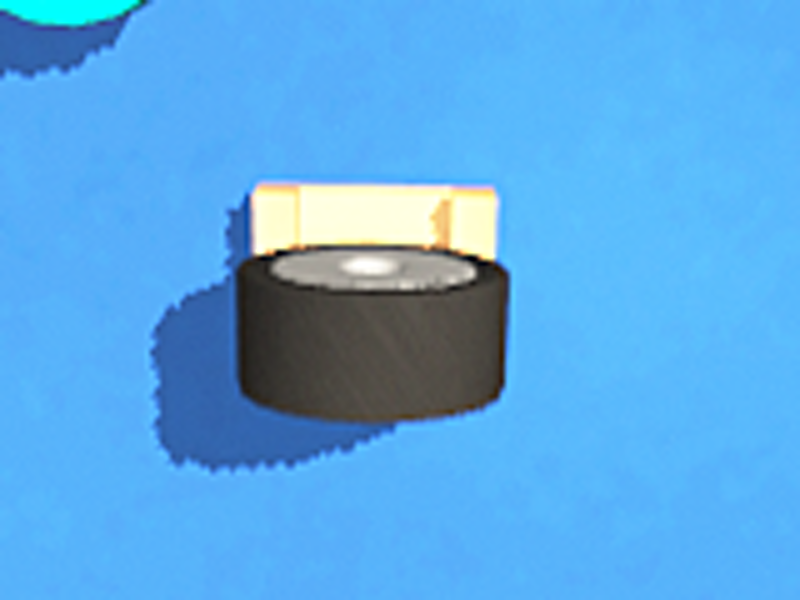

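Run:
```python
from h import *
c=cam("wrist"); s=get_state()
f=lambda a,b,z:px2w(c,240+a/5,140+b/5,z)
a=f(254,187,.014);b=f(497,188,.014);print('rest corners',a,b,np.linalg.norm(a-b),np.degrees(np.arctan2(*(b-a)[[1,0]])))
h=f(370,267,.038);print('bore near face',h)
l=f(237,330,.04);r=f(508,330,.04);print('sides',l,r,(l+r)/2,np.linalg.norm(l-r))
yaw=np.arctan2(*(b-a)[[1,0]]); 
yd=np.array([-np.sin(yaw),np.cos(yaw),0])
print('centre from bore', h-.014*yd, 'from rest',(a+b)/2-.025*yd)
# wheel model silhouettes predicted
for cen in [h-.014*yd]:
  cen=cen.copy();cen[2]=.038
  xd=np.array([np.cos(yaw),np.sin(yaw),0]);th=np.linspace(0,2*np.pi,400)
  pts=np.vstack([cen+sg*.014*yd+.03*(np.cos(th)[:,None]*xd+np.sin(th)[:,None]*[0,0,1]) for sg in(1,-1)])
  p=(w2px(c,pts)-[240,140])*5;print('silh',p.min(0),p.max(0))
```

```text
rest corners [ 0.4686 -0.2768  0.014 ] [ 0.5192 -0.2532  0.014 ] 0.05584000528369202 24.918893009270764
bore near face [ 0.4989 -0.2779  0.038 ]
sides [ 0.4781 -0.3027  0.04  ] [ 0.5321 -0.2773  0.04  ] [ 0.5051 -0.29    0.04  ] 0.05966635231059316
centre from bore [ 0.5048 -0.2906  0.038 ] from rest [ 0.5044 -0.2877  0.014 ]
silh [232.1868 242.3397] [507.4404 429.0885]
```

Run:
```python
from h import *
plan(.505,-.2888,.016,114.9,10,1)
```

```text
[[[1,-0.1,-0.3,20.4,-0.001,0.0,0.0],[1,-0.1,-0.3,20.4,0.0,0.0,0.0],[1,-0.1,-0.3,20.4,0.0,0.0,0.001],[1,-0.1,-0.3,20.4,0.0,0.0,0.0],[1,-0.1,-0.3,20.4,0.0,0.0,0.0]]]
[[[1,-0.1,-0.3,20.4,0.0,0.0,0.0],[1,-0.1,-0.3,20.4,0.0,0.0,0.0],[1,-0.1,-0.3,20.4,0.0,0.0,0.001],[1,-0.1,-0.3,20.5,0.0,0.0,0.0],[1,-0.1,-0.4,20.4,0.0,0.0,0.0]]]
end [ 0.505  -0.2888  0.016 ] 114.9021911849076
```

step_arm(increments=[[[1,-0.1,-0.3,20.4,0,0,0],[1,-0.1,-0.3,20.4,0,0,0],[1,-0.1,-0.3,20.4,0,0,0],[1,-0.1,-0.3,20.4,0,0,0],[1,-0.1,-0.3,20.4,0,0,0]]])

```text
time: 2.4
tool_pos: [0.5047, -0.2893, 0.1176]
tool_rot: [-1.692, -2.647, 0.001]
ft_force: [-0.1, -0.2, -0.5]
width: 0.999
```

step_arm(increments=[[[1,-0.1,-0.3,20.4,0,0,0],[1,-0.1,-0.3,20.4,0,0,0],[1,-0.1,-0.3,20.4,0,0,0],[1,-0.1,-0.3,20.4,0,0,0],[1,-0.1,-0.3,20.4,0,0,0]]])

```text
time: 2.9
tool_pos: [0.5036, -0.2904, 0.0156]
tool_rot: [-1.692, -2.647, 0.001]
ft_force: [0.0, 0.2, 0.6]
width: 0.999
```

Run:
```python
from h import *
c=cam("wrist"); s=get_state()
print(s['time'],s['tool_pos'],psi(s),s['q'],s['ft_force'])
crop(c['pixels'],160,170,480,410,2.5,'pics/w2.png')
```

```text
2.95 [ 0.5016 -0.2889  0.0121] 114.80470750325544 [-0.661   0.4436 -0.237   0.8953 -0.0004  0.4768] [-0.1097  0.2136 -2.3318]
```

View pics/w2.png

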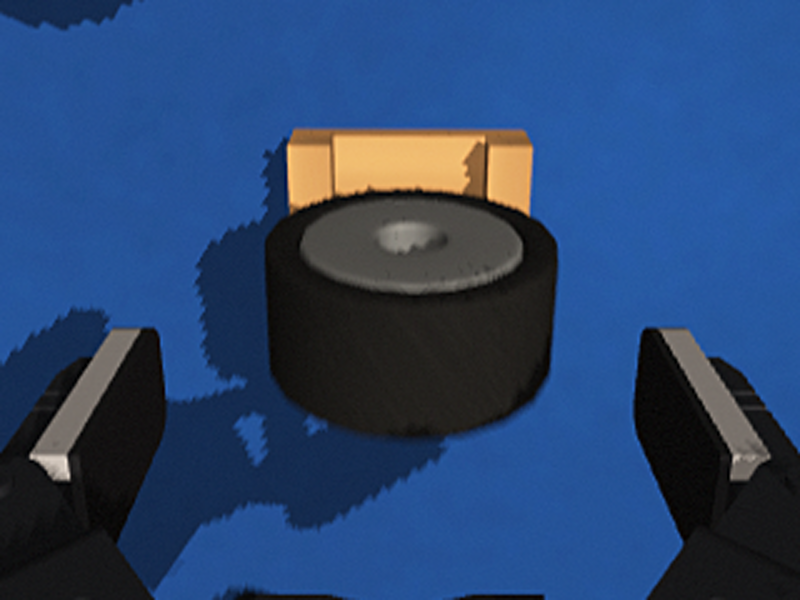

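step_arm(increments=[[[1,0,0,0,0,0,0]]])

```text
time: 3.05
tool_pos: [0.5026, -0.2893, 0.0152]
tool_rot: [-1.69, -2.644, -0.0]
ft_force: [0.5, -0.8, 0.5]
width: 1.003
```

Run:
```python
from h import *
c=cam("wrist"); s=get_state()
print(s['time'],s['tool_pos'],psi(s),s['qd'],s['ft_force'],c['xyz'])
cv2.imwrite('pics/w3f.png',c['pixels'])
im=c['pixels'];crop(im,240,230,400,350,5,'pics/w3.png')
# model predicted
def silh(cen,yaw):
  yd=np.array([-np.sin(yaw),np.cos(yaw),0]);xd=np.array([np.cos(yaw),np.sin(yaw),0]);th=np.linspace(0,2*np.pi,400)
  pts=np.vstack([cen+sg*.014*yd+.03*(np.cos(th)[:,None]*xd+np.sin(th)[:,None]*[0,0,1]) for sg in(1,-1)])
  p=(w2px(c,pts)-[240,230])*5;return p.min(0),p.max(0), (w2px(c,cen+.014*yd)-[240,230])*5
print(silh(np.array([.505,-.2888,.038]),np.radians(24.9)))
```

```text
3.1 [ 0.5038 -0.2899  0.0164] 114.87166560873077 [ 0.0071 -0.0165  0.0277  0.0035  0.0023 -0.0025] [-0.5067  0.1132  0.5595] [ 0.4698 -0.2155  0.1909]
(array([108.4937,  86.1925]), array([713.089 , 615.3564]), array([[410.4041, 189.1191]]))
```

View pics/w3.png

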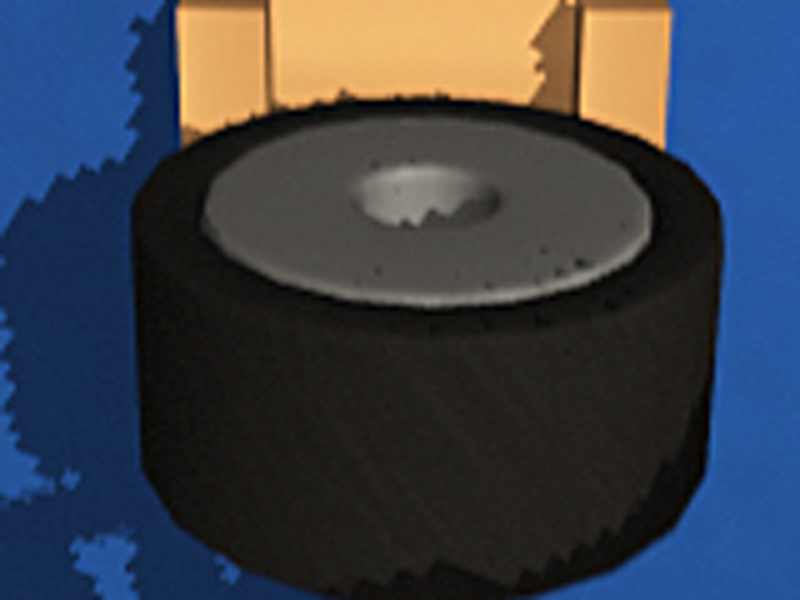

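step_arm(increments=[[[1,0,1.5,0,0,0,0],[1,0,1.5,0,0,0,0],[1,0,0,0,0,0,0],[1,0,0,0,0,0,0]]])

```text
time: 3.5
tool_pos: [0.5079, -0.2883, 0.0169]
tool_rot: [1.687, 2.649, -0.0]
ft_force: [0.0, 0.1, -0.4]
width: 0.998
```

step_arm(increments=[[[-1,0,0,0,0,0,0],[-1,0,0,0,0,0,0],[-1,0,0,0,0,0,0],[-1,0,0,0,0,0,0],[-1,0,0,0,0,0,0]]])

```text
time: 4.0
tool_pos: [0.5057, -0.2894, 0.0173]
tool_rot: [-1.689, -2.647, 0.007]
ft_force: [-5.8, -2.4, 8.2]
width: 0.528
```

Run:
```python
from h import *
c=cam("wrist"); s=get_state()
print(s['time'],s['tool_pos'],psi(s),s['width'],s['ft_force'],c['xyz'])
crop(c['pixels'],200,230,440,410,3.3,'pics/w4.png')
```

```text
4.05 [ 0.5057 -0.2894  0.0173] 114.9130970423424 0.528026585474331 [-7.4625 -2.2259  8.8767] [ 0.4728 -0.2148  0.1927]
```

View pics/w4.png

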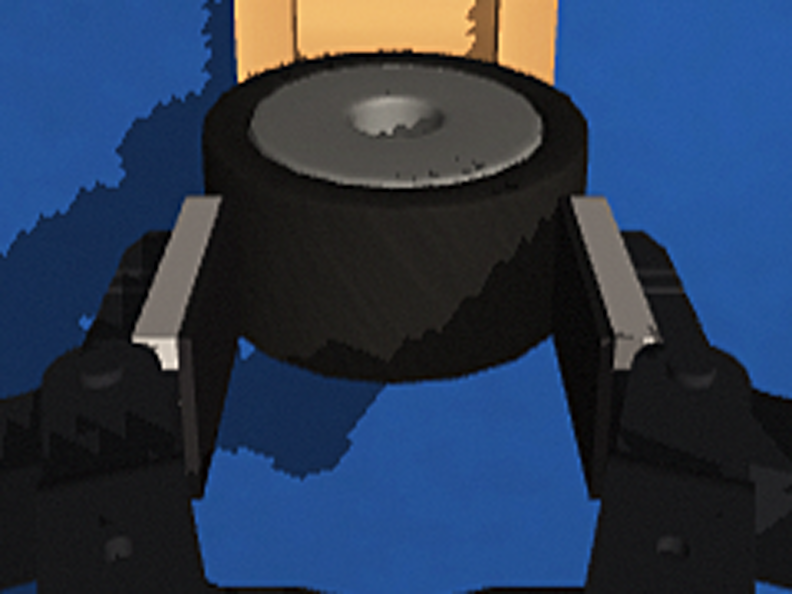

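step_arm(increments=[[[-1,0,0,-8,0,0,0],[-1,0,0,-20,0,0,0],[-1,0,0,-25,0,0,0],[-1,0,0,-25,0,0,0],[-1,0,0,-22,0,0,0]]])

```text
time: 4.55
tool_pos: [0.5077, -0.2879, 0.1176]
tool_rot: [1.688, 2.649, 0.001]
ft_force: [-0.7, 0.1, -1.6]
width: 0.529
```

Run:
```python
from h import *
c=cam("wrist"); s=get_state()
print(s['time'],s['tool_pos'],psi(s),s['width'],s['ft_force'],c['xyz'])
crop(c['pixels'],160,170,480,410,2.5,'pics/w5.png')
M=np.load('M.npy')
f=np.array([.554,-.013,0]);yd=np.array([-np.sin(np.radians(4)),np.cos(np.radians(4)),0])
for off in(-.08,-.1,-.12):
    p=f+yd*off; T=down(p[0],p[1],.16,94);C=T@M
    cc=dict(c); cc["xyz"]=C[:3,3]; cc["rotation"]=R.from_matrix(C[:3,:3]).as_rotvec()
    print(off,p,w2px(cc,[f+[0,0,.077],f,f+yd*.055,f-yd*.055]))
p=f-yd*.1
plan(p[0],p[1],.16,94,10,-1)
```

```text
4.6 [ 0.5095 -0.2892  0.1215] 114.99860839541206 0.5303827162337239 [ 1.1209 -0.6987  1.0747] [ 0.4741 -0.2139  0.2931]
-0.08 [ 0.5596 -0.0928  0.    ] [[318.8166 130.5677]
 [318.9901 129.552 ]
 [318.9795  66.1577]
 [318.9996 186.3457]]
-0.1 [ 0.561  -0.1128  0.    ] [[318.8072 101.5913]
 [318.9864 107.3216]
 [318.9754  41.2391]
 [318.9962 166.3908]]
-0.12 [ 0.5624 -0.1327  0.    ] [[318.7972  71.0322]
 [318.9825  84.1664]
 [318.971   15.221 ]
 [318.9928 145.6507]]
[[[-1,13.8,12.1,-3.9,0.003,0.005,0.037],[-1,14.2,11.6,-3.8,0.0,0.0,0.036],[-1,14.7,11.1,-3.9,0.0,0.0,0.037],[-1,15.1,10.6,-3.8,0.0,0.0,0.037],[-1,15.4,9.9,-3.9,0.0,0.0,0.036]]]
[[[-1,15.8,9.5,-3.8,0.0,0.0,0.037],[-1,16.1,8.8,-3.9,0.0,0.0,0.037],[-1,16.5,8.2,-3.8,0.0,0.0,0.036],[-1,16.7,7.6,-3.9,0.0,0.0,0.037],[-1,17.0,7.0,-3.8,0.0,0.0,0.037]]]
end [ 0.561  -0.1128  0.16  ] 93.97157180201405
```

View pics/w5.png

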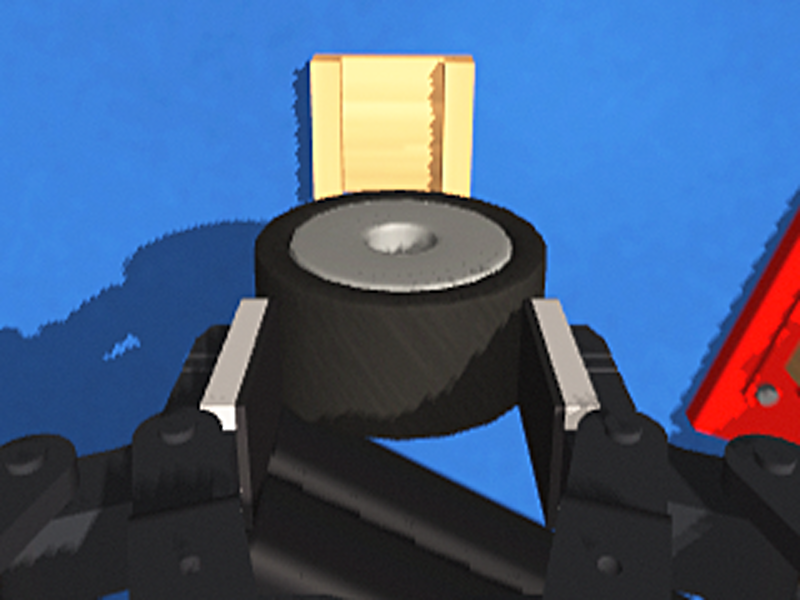

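step_arm(increments=[[[-1,13.8,12.1,-3.9,0,0,0.037],[-1,14.2,11.6,-3.8,0,0,0.036],[-1,14.7,11.1,-3.9,0,0,0.037],[-1,15.1,10.6,-3.8,0,0,0.037],[-1,15.4,9.9,-3.9,0,0,0.036]]])

```text
time: 5.1
tool_pos: [0.5333, -0.1989, 0.1353]
tool_rot: [-1.925, -2.482, -0.001]
ft_force: [0.5, -0.2, -1.2]
width: 0.525
```

step_arm(increments=[[[-1,15.8,9.5,-3.8,0,0,0.037],[-1,16.1,8.8,-3.9,0,0,0.037],[-1,16.5,8.2,-3.8,0,0,0.036],[-1,16.7,7.6,-3.9,0,0,0.037],[-1,17,7,-3.8,0,0,0.037]]])

```text
time: 5.6
tool_pos: [0.5591, -0.1106, 0.1545]
tool_rot: [-2.145, -2.295, -0.0]
ft_force: [0.2, 0.5, -1.5]
width: 0.529
```

step_arm(increments=[[[-1,0,0,0,0,0,0],[-1,0,0,0,0,0,0]]])

```text
time: 5.8
tool_pos: [0.559, -0.1114, 0.1545]
tool_rot: [-2.142, -2.298, 0.0]
ft_force: [0.1, 0.0, -2.1]
width: 0.525
```

Run:
```python
from h import *
import pickle
for i in range(4):
  s=get_state(); c=cam("wrist")
  print(s['time'],s['tool_pos'],psi(s),s['width'],s['ft_force'],c['xyz'],c['rotation'])
pickle.dump(c,open('w6.pkl','wb'))
cv2.imwrite('pics/w6.png',c['pixels']); crop(c['pixels'],250,30,400,160,5,'pics/w6c.png')
```

```text
5.8 [ 0.559  -0.1114  0.1545] 94.04850279962766 0.5246762168449256 [ 0.0509  0.0469 -2.1178] [ 0.5544 -0.0298  0.33  ] [2.815  0.1    0.0167]
5.85 [ 0.5588 -0.1118  0.1544] 94.00049095815208 0.530201439976869 [-0.4438 -1.1123 -0.2375] [ 0.5544 -0.0302  0.3299] [2.8151 0.0988 0.0162]
5.9 [ 0.5587 -0.1121  0.1543] 93.95517723810379 0.5237622239979021 [ 0.5235  0.1101 -1.797 ] [ 0.5544 -0.0305  0.3299] [2.8152 0.0978 0.0159]
5.95 [ 0.5587 -0.1122  0.1544] 93.9260142910648 0.5251687513210661 [-0.2386 -0.3625 -0.8315] [ 0.5544 -0.0307  0.3299] [2.8153 0.0971 0.0158]
```

View pics/w6.png

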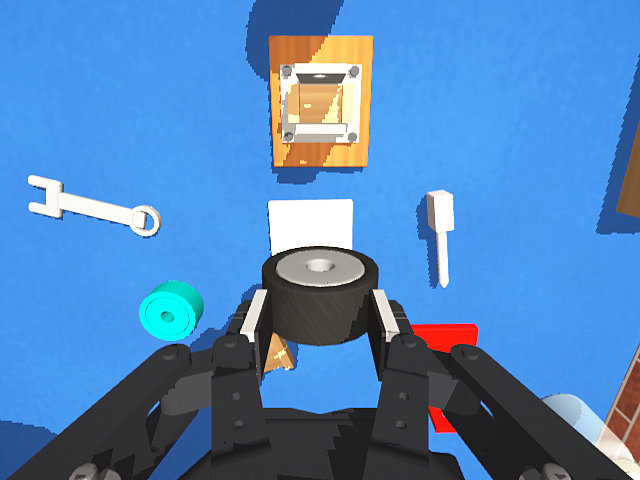

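View pics/w6c.png

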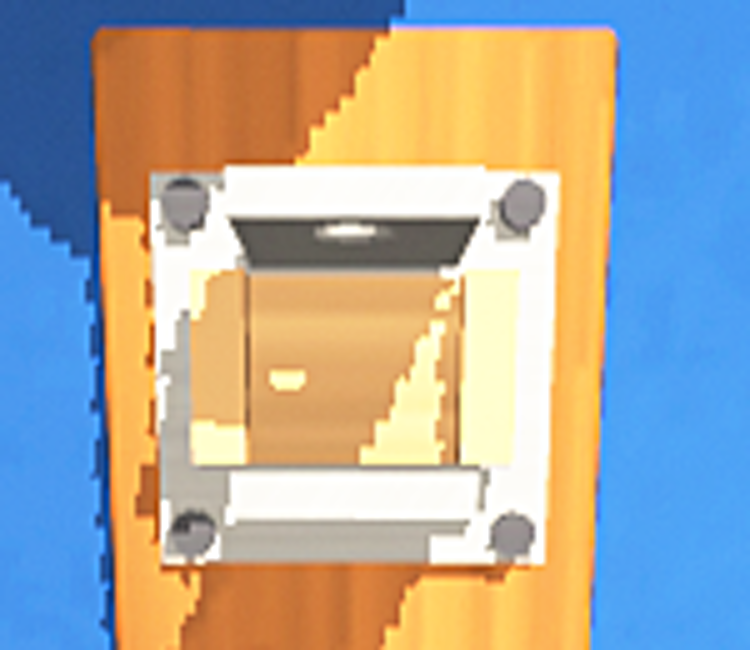

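```bash
cat > fitfork.py <<'E'
from h import *
from scipy.optimize import least_squares
def fork2w(p,P):
    x,y,a=p[:3]; P=np.array(P,float)/1000; c,s=np.cos(a),np.sin(a)
    return np.stack([x+c*P[:,0]-s*P[:,1],y+s*P[:,0]+c*P[:,1],P[:,2]],1)
def fit(c,obj,px,cam_tilt=False):
    px=np.array(px,float)
    def res(p):
        cc=dict(c)
        if cam_tilt: cc['rotation']=(R.from_rotvec([p[3],p[4],0])*R.from_rotvec(c['rotation'])).as_rotvec(); cc['xyz']=np.array(c['xyz'])+[0,0,p[5]]
        r=(w2px(cc,fork2w(p,obj))-px).ravel()
        return np.r_[r,np.array(p[3:5])/0.01,p[5]/.003] if cam_tilt else r
    p0=[.554,-.013,.07]+([0,0,0] if cam_tilt else [])
    o=least_squares(res,p0,loss='soft_l1'); return o.x,res(o.x)[:px.size].reshape(-1,2)
E
python3 - <<'E'
from fitfork import *
import pickle
c=pickle.load(open('w6.pkl','rb'))
obj=[(-45,55,12),(45,55,12),(45,-55,12),(-45,-55,12),(-18,17,77),(18,17,77),(-18,-17,77),(18,-17,77),(-18,23,77),(18,23,77),(-18,-23,77),(18,-23,77),(-27,15,36),(27,15,36)]
q=lambda a,b:(250+a/5,30+b/5)
px=[q(93,28),q(617,28),(369,166.5),(274.5,166.5),q(230,217),q(483,217),q(228,467),q(483,467),q(225,168),q(485,168),q(225,521),q(474,521),q(190,268),q(518,268)]
for t in(False,True):
    p,r=fit(c,obj,px,t); print(p[:2],np.degrees(p[2]),p[3:]);print(r.round(1).tolist())
E
```

```text
[ 0.5542 -0.0131] 4.043607149558698 []
[[-1.3, -0.6], [0.8, -0.8], [-0.8, 1.0], [-1.2, 1.1], [-1.0, -0.2], [0.4, -0.3], [0.6, 1.7], [-0.7, 1.6], [-0.2, -0.0], [0.3, -0.1], [1.4, -0.4], [0.9, -0.5], [-0.4, 0.0], [0.5, -0.1]]
[ 0.5527 -0.0126] 4.009461164880715 [0.0007 0.0054 0.0029]
[[-0.4, -0.0], [0.6, -0.3], [-0.9, 0.4], [-0.5, 0.4], [-0.8, -0.1], [0.0, -0.2], [0.8, 1.2], [-1.1, 1.1], [0.0, 0.1], [-0.1, 0.0], [1.5, -1.1], [0.5, -1.1], [0.1, 0.0], [0.4, -0.1]]
```

Run:
```python
from h import *
import pickle
c=pickle.load(open('w6.pkl','rb')); crop(c['pixels'],250,230,390,360,5,'pics/w6w.png')
M=np.load('M.npy'); cc=dict(c); cc['xyz']=M[:3,3]; cc['rotation']=R.from_matrix(M[:3,:3]).as_rotvec()
for dx in (-2,0,2):
  for h in (-19,-21.5):
    th=np.linspace(0,2*np.pi,400)
    o=[w2px(cc,np.array([[dx+14,0,h]])/1000)]
    for rr in (30,7):
        e=w2px(cc,np.stack([th*0+dx+14,rr*np.cos(th),h+rr*np.sin(th)],1)/1000); o.append(np.r_[e.min(0),e.max(0)])
    e=w2px(cc,np.stack([th*0+dx-14,30*np.cos(th),h+30*np.sin(th)],1)/1000); o.append(e.max(0))
    print(dx,h,*[x.round(1) for x in o])
```

```text
-2 -19 [[318.4 271.2]] [259.6 250.5 377.2 300.1] [304.9 265.8 332.  277. ] [374.3 354.3]
-2 -21.5 [[318.4 273.2]] [258.7 252.  378.  303.1] [304.7 267.6 332.1 279.2] [375. 358.]
0 -19 [[318.4 267.6]] [259.4 247.4 377.4 296. ] [304.8 262.3 332.  273.4] [374.5 350.7]
0 -21.5 [[318.4 269.6]] [258.5 248.8 378.3 298.9] [304.6 264.2 332.2 275.5] [375.2 354.3]
2 -19 [[318.4 264.1]] [259.1 244.2 377.7 291.8] [304.8 258.9 332.1 269.7] [374.7 347. ]
2 -21.5 [[318.4 266. ]] [258.2 245.7 378.5 294.7] [304.6 260.7 332.2 271.8] [375.4 350.5]
```

View pics/w6w.png

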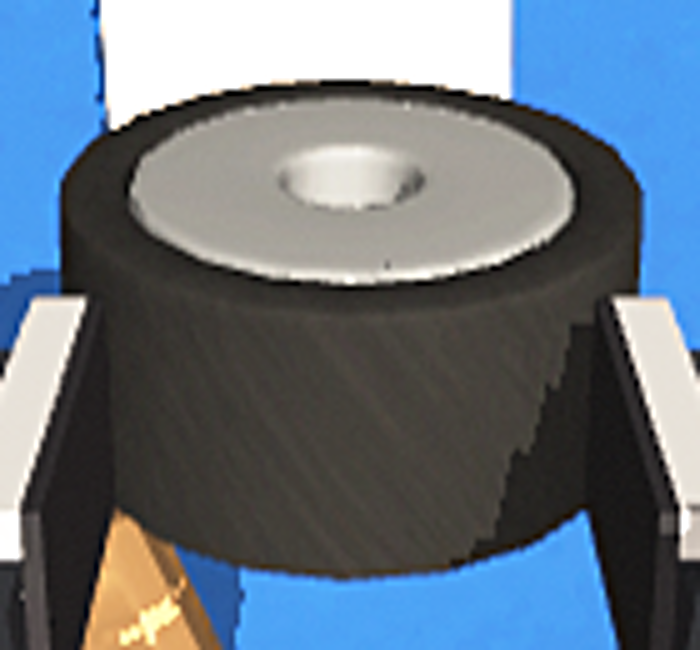

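Run:
```python
from h import *
plan(.5533,-.0136,.115,94.0,5,-1)
```

```text
[[[-1,19.8,0.3,7.9,0.0,0.0,0.0],[-1,19.7,0.2,7.9,0.0,0.0,-0.001],[-1,19.8,0.3,7.9,0.0,0.0,0.0],[-1,19.8,0.3,7.9,0.0,0.0,0.0],[-1,19.8,0.3,7.9,0.0,0.0,-0.001]]]
end [ 0.5533 -0.0136  0.115 ] 94.02787225194852
```

step_arm(increments=[[[-1,19.8,0.3,7.9,0,0,0],[-1,19.7,0.2,7.9,0,0,-0.001],[-1,19.8,0.3,7.9,0,0,0],[-1,19.8,0.3,7.9,0,0,0],[-1,19.8,0.3,7.9,0,0,0]]])

```text
time: 6.5
tool_pos: [0.5534, -0.0129, 0.1148]
tool_rot: [-2.144, -2.297, 0.0]
ft_force: [-0.1, -0.0, -0.7]
width: 0.528
```

step_arm(increments=[[[-1,0,0,0,0,0,0],[-1,0,0,0,0,0,0],[-1,0,0,0,0,0,0]]])

```text
time: 6.8
tool_pos: [0.554, -0.014, 0.1157]
tool_rot: [2.143, 2.296, 0.0]
ft_force: [-0.5, -0.2, -2.0]
width: 0.527
```

Run:
```python
from h import *
import pickle
c=cam("wrist"); s=get_state()
print(s['time'],s['tool_pos'],psi(s),s['width'],s['ft_force'],c['xyz'],c['rotation'])
pickle.dump(c,open('w7.pkl','wb'))
crop(c['pixels'],200,140,440,340,3.3,'pics/w7.png')
t=cam("top"); crop(t['pixels'],290,185,390,265,8,'pics/t7.png')
t=cam("scene"); crop(t['pixels'],250,195,350,295,6,'pics/s7.png')
```

```text
6.85 [ 0.554  -0.014   0.1157] 93.93997162458662 0.5274922079971325 [-0.2165 -0.2269 -2.0911] [0.5494 0.0677 0.2911] [2.8147 0.0975 0.0178]
```

View pics/w7.png

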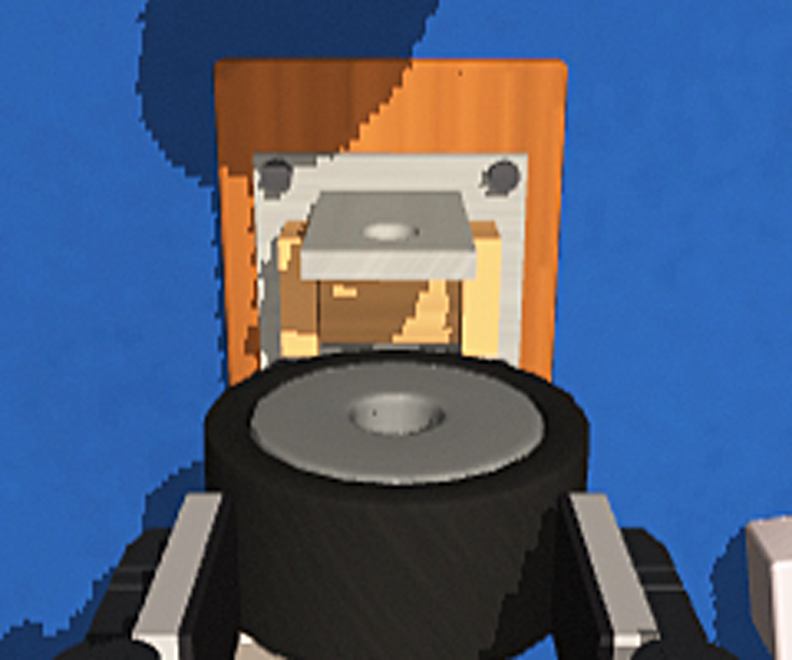

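View pics/s7.png

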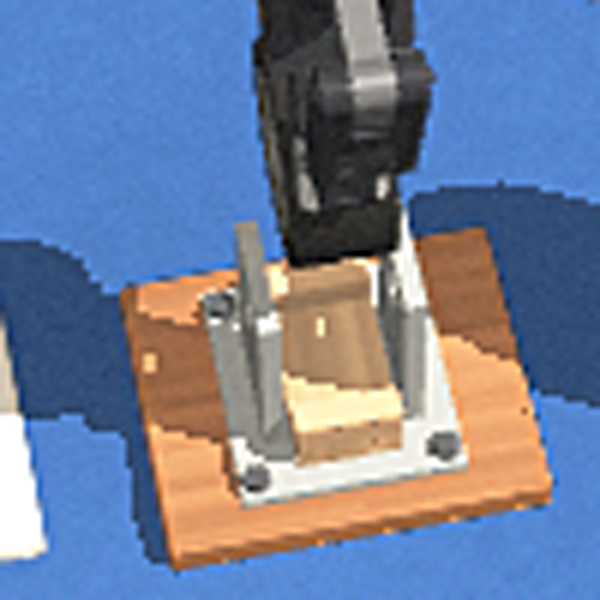

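Run:
```python
from fitfork import *
import pickle
c=pickle.load(open('w7.pkl','rb'))
q=lambda a,b:(200+a/3.3,140+b/3.3)
obj=[(-45,55,12),(45,55,12),(-18,17,77),(18,17,77),(-18,23,77),(18,23,77),(0,23,60),(27,15,36)]
px=[q(215,60),q(568,60),q(302,278),q(475,277),q(303,250),q(475,250),q(391,231),q(499,222)]
for t in(False,True):
    p,r=fit(c,obj,px,t); print(p[:2],np.degrees(p[2]),p[3:]);print(r.round(1).tolist())
M=np.load('M.npy'); cc=dict(c); cc['xyz']=M[:3,3]; cc['rotation']=R.from_matrix(M[:3,:3]).as_rotvec()
print('wheel obs',q(396,413),q(205,0),q(589,350))
for dx in (0,1,2):
  for h in (-17,-19,-21.5):
    th=np.linspace(0,2*np.pi,400); o=[w2px(cc,np.array([[dx+14,0,h]])/1000)]
    e=w2px(cc,np.stack([th*0+dx+14,30*np.cos(th),h+30*np.sin(th)],1)/1000); o.append(np.r_[e.min(0),e.max(0)]); print(dx,h,*[x.round(1) for x in o])
```

```text
[ 0.5541 -0.0123] 4.075620153035524 []
[[-1.7, -0.3], [0.5, -0.5], [-0.3, 0.1], [0.6, 0.3], [-0.8, -0.0], [0.8, -0.1], [-0.5, -0.4], [0.9, 4.8]]
[ 0.5537 -0.0144] 4.056345047847399 [-0.0054  0.0023  0.0035]
[[-0.7, 0.0], [-0.0, -0.1], [0.2, -0.2], [0.2, 0.1], [-0.3, -0.1], [0.4, -0.2], [-0.4, -0.5], [0.5, 4.5]]
wheel obs (320.0, 265.1515151515151) (262.1212121212121, 140.0) (378.4848484848485, 246.06060606060606)
0 -17 [[318.4 266.1]] [260.  246.2 376.8 293.8]
0 -19 [[318.4 267.6]] [259.4 247.4 377.4 296. ]
0 -21.5 [[318.4 269.6]] [258.5 248.8 378.3 298.9]
1 -17 [[318.4 264.3]] [259.9 244.7 376.9 291.7]
1 -19 [[318.4 265.8]] [259.2 245.8 377.5 293.9]
1 -21.5 [[318.4 267.8]] [258.4 247.3 378.4 296.8]
2 -17 [[318.4 262.5]] [259.8 243.1 377.  289.6]
2 -19 [[318.4 264.1]] [259.1 244.2 377.7 291.8]
2 -21.5 [[318.4 266. ]] [258.2 245.7 378.5 294.7]
```

step_arm(increments=[[[-1,0,-0.5,10,0,0,0],[-1,0,-0.5,15,0,0,0],[-1,0,0,15,0,0,0],[-1,0,0,10,0,0,0],[-1,0,0,0,0,0,0]]])

```text
time: 7.45
tool_pos: [0.551, -0.013, 0.0633]
tool_rot: [-2.141, -2.295, 0.003]
ft_force: [1.1, 0.2, -1.0]
width: 0.529
```

Run:
```python
from h import *
import pickle
c=cam("wrist"); s=get_state()
print(s['time'],s['tool_pos'],psi(s),s['width'],s['ft_force'],c['xyz'],c['rotation'])
pickle.dump(c,open('w8.pkl','wb'))
crop(c['pixels'],200,140,440,340,3.3,'pics/w8.png')
t=cam("scene"); crop(t['pixels'],250,195,350,295,6,'pics/s8.png')
```

```text
7.5 [ 0.5518 -0.013   0.0644] 93.99654886484927 0.5293667491292379 [ 0.4259  0.6995 -1.109 ] [0.5471 0.0685 0.2389] [2.8158 0.0994 0.0121]
```

View pics/w8.png

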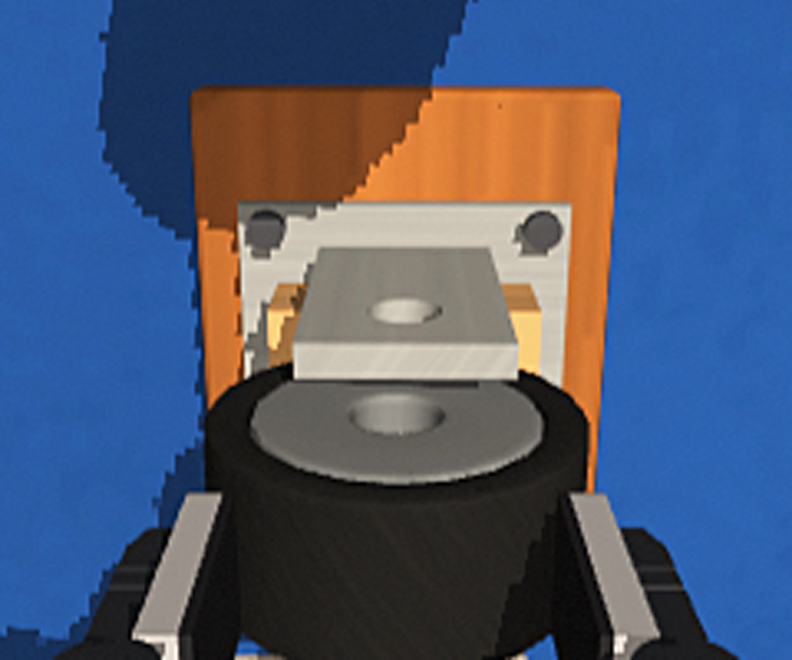

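View pics/s8.png

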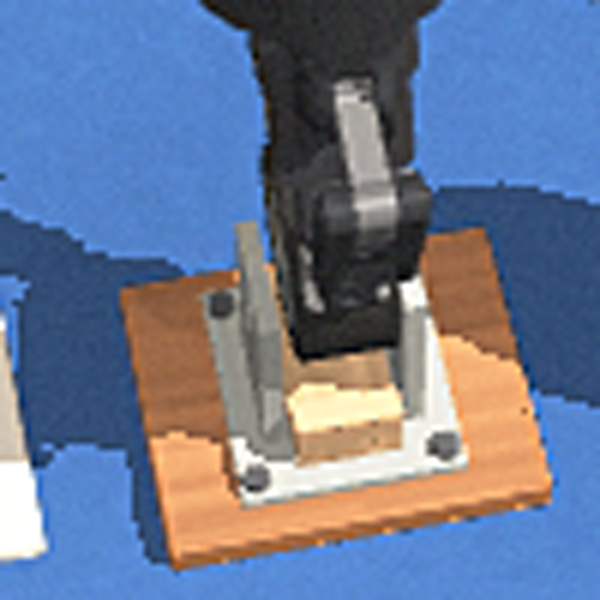

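step_arm(increments=[[[-1,0,0,0,0,0,0],[-1,0,0,0,0,0,0],[-1,0,0,0,0,0,0]]])

```text
time: 7.85
tool_pos: [0.553, -0.013, 0.0659]
tool_rot: [2.142, 2.297, 0.001]
ft_force: [0.1, 0.1, -0.3]
width: 0.527
```

Run:
```python
from h import *
import pickle
c=cam("wrist"); s=get_state()
print(s['time'],s['tool_pos'],psi(s),s['width'],s['ft_force'],c['xyz'],c['rotation'])
pickle.dump(c,open('w9.pkl','wb'))
crop(c['pixels'],200,140,440,340,3.3,'pics/w9.png')
```

```text
7.9 [ 0.5529 -0.0131  0.0658] 94.01395371684853 0.5295611343067751 [-0.3136 -0.3551 -0.8866] [0.5483 0.0685 0.2414] [2.8149 0.0988 0.0186]
```

View pics/w9.png

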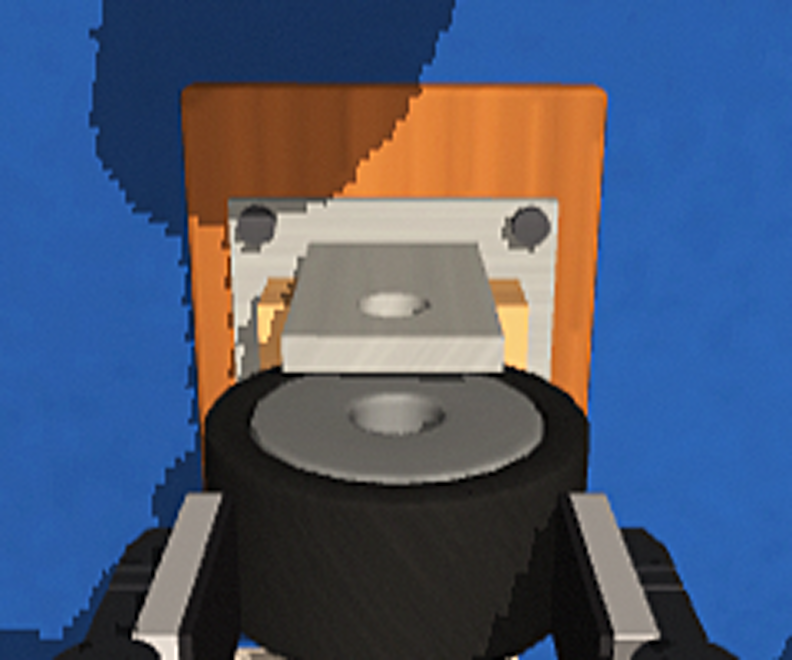

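step_arm(increments=[[[-1,0,-0.3,5,0,0,0],[-1,0,-0.3,6,0,0,0],[-1,0,0,5,0,0,0],[-1,0,0,4,0,0,0],[-1,0,0,2,0,0,0]]])

```text
time: 8.4
tool_pos: [0.5515, -0.013, 0.0425]
tool_rot: [-2.142, -2.297, 0.001]
ft_force: [0.0, 0.6, -1.3]
width: 0.529
```

step_arm(increments=[[[-1,0,0,1,0,0,0],[-1,0,0,1,0,0,0],[-1,0,0,1,0,0,0],[-1,0,0,0,0,0,0],[-1,0,0,0,0,0,0]]])

```text
time: 8.9
tool_pos: [0.5521, -0.0131, 0.0404]
tool_rot: [2.142, 2.298, 0.0]
ft_force: [-1.0, 0.2, -0.6]
width: 0.53
```

Run:
```python
from h import *
import pickle
c=cam("wrist"); s=get_state()
print(s['time'],s['tool_pos'],psi(s),s['width'],s['ft_force'],c['xyz'],c['rotation'])
crop(c['pixels'],200,140,440,340,3.3,'pics/w10.png')
t=cam("scene"); crop(t['pixels'],250,195,350,295,6,'pics/s10.png')
```

```text
8.95 [ 0.552  -0.0131  0.0404] 94.00890774643658 0.5315018805354083 [ 1.207   0.4039 -1.181 ] [0.5474 0.0685 0.2159] [2.8151 0.0989 0.0173]
```

View pics/w10.png

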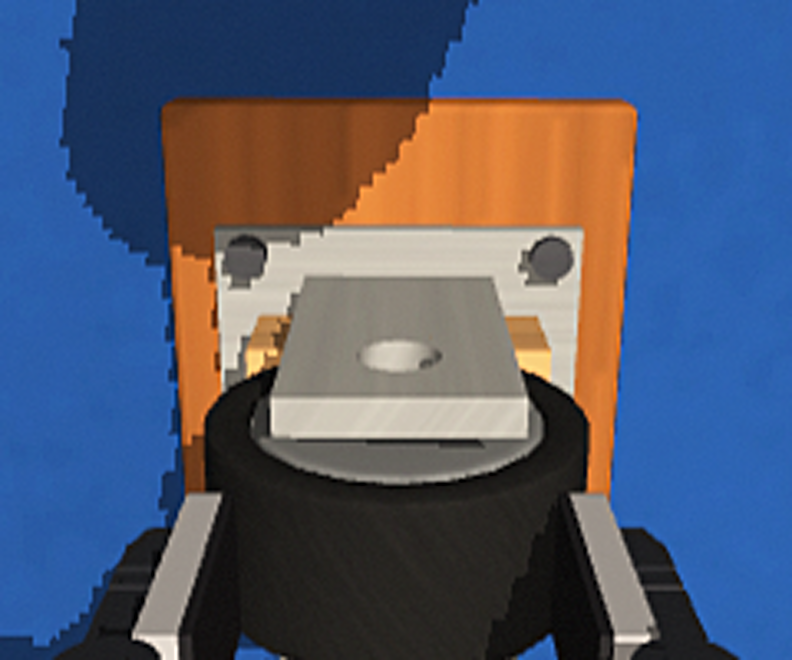

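View pics/s10.png

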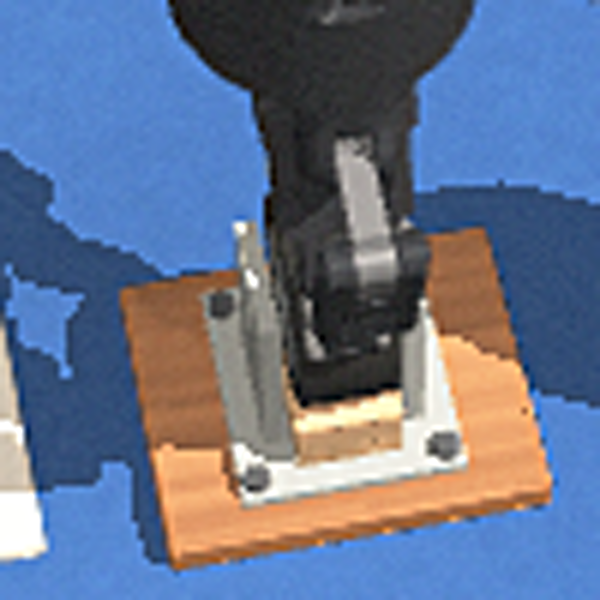

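step_arm(increments=[[[-1,0,0.3,0.7,0,0,0],[-1,0,0,0.5,0,0,0],[-1,0,0,0,0,0,0]]])

```text
time: 9.3
tool_pos: [0.5525, -0.0131, 0.0396]
tool_rot: [2.142, 2.297, 0.0]
ft_force: [-1.3, 0.3, 4.1]
width: 0.525
```

step_arm(increments=[[[-1,0,0,0.6,0,0,0],[-1,0,0,0,0,0,0]]])

```text
time: 9.5
tool_pos: [0.5526, -0.0132, 0.0394]
tool_rot: [2.142, 2.297, 0.0]
ft_force: [-2.4, 0.5, 7.4]
width: 0.53
```

step_arm(increments=[[[0.2,0,0,0,0,0,0],[0.3,0,0,0,0,0,0],[0.5,0,0,0,0,0,0],[1,0,0,0,0,0,0],[1,0,0,0,0,0,0]]])

```text
time: 10.0
tool_pos: [0.5521, -0.013, 0.0382]
tool_rot: [-2.142, -2.298, 0.001]
ft_force: [0.0, -0.0, -0.4]
width: 1.001
```

step_arm(increments=[[[1,0,0,0,0,0,0],[1,0,0,-10,0,0,0],[1,0,0,-20,0,0,0],[1,0,0,-25,0,0,0],[1,0,0,-25,0,0,0]]])

```text
time: 10.5
tool_pos: [0.5521, -0.013, 0.1199]
tool_rot: [-2.142, -2.298, 0.0]
ft_force: [0.6, 0.7, -1.1]
width: 1.002
```

step_arm(increments=[[[1,-10,0,-25,0,0,0],[1,-20,0,-20,0,0,0],[1,-25,0,0,0,0,0],[1,-25,0,0,0,0,0],[1,0,0,0,0,0,0]]])

```text
time: 11.0
tool_pos: [0.5585, -0.0955, 0.1645]
tool_rot: [2.144, 2.293, 0.0]
ft_force: [0.5, -0.1, 0.2]
width: 1.001
```

Run:
```python
from h import *
import pickle
c=cam("wrist"); s=get_state()
print(s['time'],s['tool_pos'],psi(s),s['width'],s['ft_force'],c['xyz'],c['rotation'])
pickle.dump(c,open('w11.pkl','wb'))
cv2.imwrite('pics/w11.png',c['pixels']); crop(c['pixels'],240,80,400,220,5,'pics/w11c.png')
t=cam("scene"); crop(t['pixels'],250,205,350,295,6,'pics/s11.png')
```

```text
11.05 [ 0.558  -0.094   0.1642] 93.8727988564654 1.0035652104895798 [-1.471   0.0496 -0.0964] [ 0.5539 -0.0137  0.3399] [2.8139 0.0941 0.0185]
```

View pics/w11c.png

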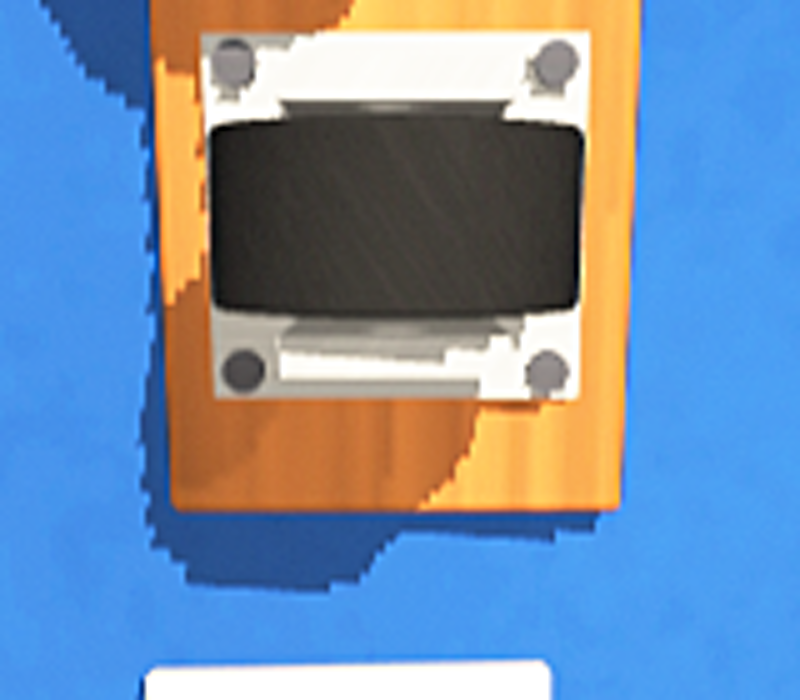

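View pics/s11.png

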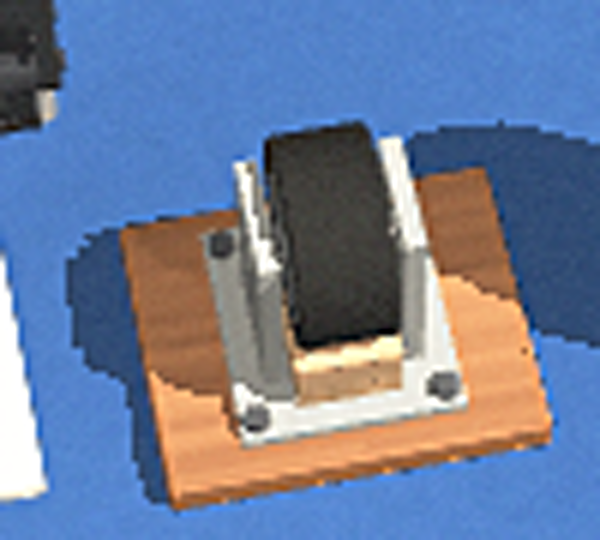

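View pics/w11.png

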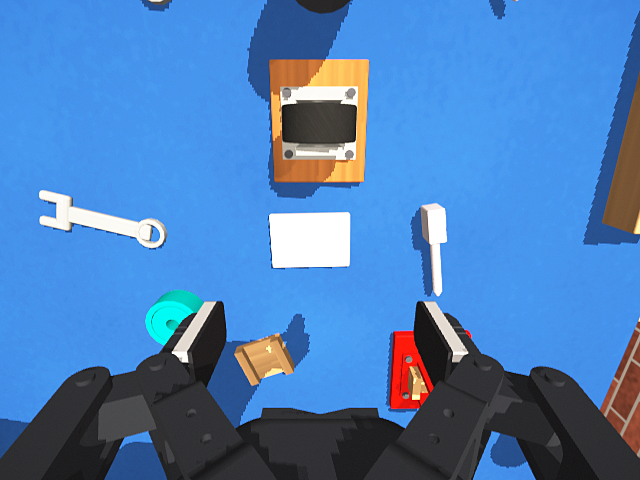

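Run:
```python
from h import *
import pickle
c=pickle.load(open('w11.pkl','rb'));crop(c['pixels'],395,190,475,310,6,'pics/w11p.png')
```

```text
(no output)
```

View pics/w11p.png

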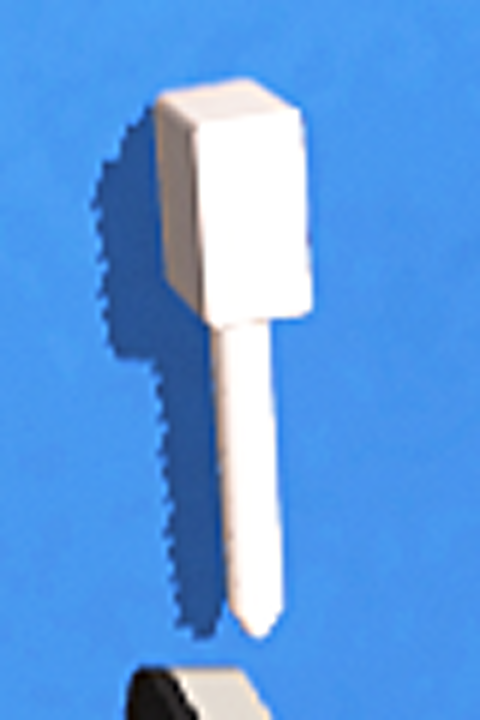

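Run:
```python
from h import *
import pickle
c=pickle.load(open('w11.pkl','rb'))
f=lambda a,b,z:px2w(c,395+a/6,190+b/6,z)
P=np.array([f(*q,.026) for q in [(195,122),(302,110),(312,312),(212,326)]]);print(P,P.mean(0))
for a,b in((0,1),(1,2),(2,3),(3,0)):print(np.linalg.norm(P[a]-P[b]))
t=f(260,637,.013);d=t-P.mean(0);print(t,np.linalg.norm(d[:2]),np.degrees(np.arctan2(d[1],d[0])))
s1=f(218,390,.013);s2=f(273,390,.013); s3=f(228,590,.013);s4=f(283,590,.013)
d=(s3+s4-s1-s2);print('shaft dir',np.degrees(np.arctan2(d[1],d[0])))
s=get_state();print(s['q'])
g=P.mean(0)
plan(.677,-.1010,.16,-77.5,26,1,dirn=1)
```

```text
[[ 0.665  -0.085   0.026 ]
 [ 0.682  -0.0819  0.026 ]
 [ 0.6903 -0.1162  0.026 ]
 [ 0.674  -0.1198  0.026 ]] [ 0.6778 -0.1007  0.026 ]
0.017306962982551865
0.035338503925788176
0.01674535485640613
0.035938211996880076
[ 0.6985 -0.1844  0.013 ] 0.08618653220751835 -76.11040855774533
shaft dir -77.08540762273029
[-0.3075  0.3058 -0.0457  1.2191  0.0003  1.1946]
[[[1,-0.6,4.6,0.2,0.0,0.0,-0.127],[1,-1.2,4.4,0.1,0.0,0.0,-0.126],[1,-1.7,4.2,0.2,0.0,0.0,-0.127],[1,-2.3,4.0,0.1,0.0,0.0,-0.126],[1,-2.8,3.7,0.2,0.0,0.0,-0.127]]]
[[[1,-3.2,3.3,0.1,0.0,0.0,-0.126],[1,-3.5,2.9,0.2,0.0,0.0,-0.127],[1,-4.0,2.4,0.1,0.0,0.0,-0.127],[1,-4.2,1.9,0.2,0.0,0.0,-0.126],[1,-4.3,1.3,0.1,0.0,0.0,-0.127]]]
[[[1,-4.6,0.8,0.2,0.0,0.0,-0.126],[1,-4.6,0.2,0.1,0.0,0.0,-0.127],[1,-4.6,-0.4,0.2,0.0,0.0,-0.126],[1,-4.5,-0.9,0.1,0.0,0.0,-0.127],[1,-4.3,-1.5,0.2,0.0,0.0,-0.127]]]
[[[1,-4.1,-2.1,0.1,0.0,0.0,-0.126],[1,-3.8,-2.5,0.2,0.0,0.0,-0.127],[1,-3.5,-3.1,0.2,0.0,0.0,-0.126],[1,-3.0,-3.4,0.1,0.0,0.0,-0.127],[1,-2.6,-3.8,0.2,0.0,0.0,-0.127]]]
[[[1,-2.1,-4.1,0.1,0.0,0.0,-0.126],[1,-1.6,-4.3,0.2,0.0,0.0,-0.127],[1,-1.0,-4.5,0.1,0.0,0.0,-0.126],[1,-0.5,-4.6,0.2,0.0,0.0,-0.127],[1,0.2,-4.5,0.1,0.0,0.0,-0.126]]]
[[[1,0.7,-4.6,0.2,0.0,0.0,-0.127]]]
end [ 0.677 -0.101  0.16 ] -77.49973108319773
```

step_arm(increments=[[[1,-0.6,4.6,0.2,0,0,-0.127],[1,-1.2,4.4,0.1,0,0,-0.126],[1,-1.7,4.2,0.2,0,0,-0.127],[1,-2.3,4,0.1,0,0,-0.126],[1,-2.8,3.7,0.2,0,0,-0.127]]])

```text
time: 11.6
tool_pos: [0.5807, -0.093, 0.1629]
tool_rot: [-1.311, -2.854, -0.0]
ft_force: [0.6, 0.2, -0.4]
width: 0.996
```

step_arm(increments=[[[1,-3.2,3.3,0.1,0,0,-0.126],[1,-3.5,2.9,0.2,0,0,-0.127],[1,-4,2.4,0.1,0,0,-0.127],[1,-4.2,1.9,0.2,0,0,-0.126],[1,-4.3,1.3,0.1,0,0,-0.127]]])

```text
time: 12.1
tool_pos: [0.6036, -0.0944, 0.1621]
tool_rot: [-0.357, -3.121, -0.001]
ft_force: [-0.6, -0.8, -0.0]
width: 0.999
```

step_arm(increments=[[[1,-4.6,0.8,0.2,0,0,-0.126],[1,-4.6,0.2,0.1,0,0,-0.127],[1,-4.6,-0.4,0.2,0,0,-0.126],[1,-4.5,-0.9,0.1,0,0,-0.127],[1,-4.3,-1.5,0.2,0,0,-0.127]]])

```text
time: 12.6
tool_pos: [0.6266, -0.0958, 0.1613]
tool_rot: [0.632, -3.077, -0.001]
ft_force: [0.6, 0.5, 0.2]
width: 0.996
```

step_arm(increments=[[[1,-4.1,-2.1,0.1,0,0,-0.126],[1,-3.8,-2.5,0.2,0,0,-0.127],[1,-3.5,-3.1,0.2,0,0,-0.126],[1,-3,-3.4,0.1,0,0,-0.127],[1,-2.6,-3.8,0.2,0,0,-0.127]]])

```text
time: 13.1
tool_pos: [0.6495, -0.0973, 0.1605]
tool_rot: [1.558, -2.728, -0.001]
ft_force: [0.3, 0.7, -0.0]
width: 0.999
```

step_arm(increments=[[[1,-2.1,-4.1,0.1,0,0,-0.126],[1,-1.6,-4.3,0.2,0,0,-0.127],[1,-1,-4.5,0.1,0,0,-0.126],[1,-0.5,-4.6,0.2,0,0,-0.127],[1,0.2,-4.5,0.1,0,0,-0.126]]])

```text
time: 13.6
tool_pos: [0.6724, -0.0987, 0.1598]
tool_rot: [2.329, -2.109, -0.001]
ft_force: [0.4, 0.3, 0.2]
width: 1.002
```

step_arm(increments=[[[1,0.7,-4.6,0.2,0,0,-0.127],[1,0,0,0,0,0,0],[1,0,0,0,0,0,0],[1,0,0,0,0,0,0]]])

```text
time: 14.0
tool_pos: [0.6768, -0.1, 0.1596]
tool_rot: [2.45, -1.967, -0.0]
ft_force: [-0.5, 0.0, -0.1]
width: 0.998
```

Run:
```python
from h import *
import pickle
c=cam("wrist"); s=get_state()
print(s['time'],s['tool_pos'],psi(s),s['width'],s['ft_force'],s['q'])
pickle.dump(c,open('w12.pkl','wb'))
cv2.imwrite('pics/w12.png',c['pixels']); crop(c['pixels'],265,110,385,230,6,'pics/w12c.png')
```

```text
14.05 [ 0.6768 -0.1001  0.1596] -77.49914283876205 1.000601381936599 [ 0.0436 -0.4185  0.1611] [-0.2641  0.5443  0.3069  1.3336 -0.     -2.0531]
```

View pics/w12.png

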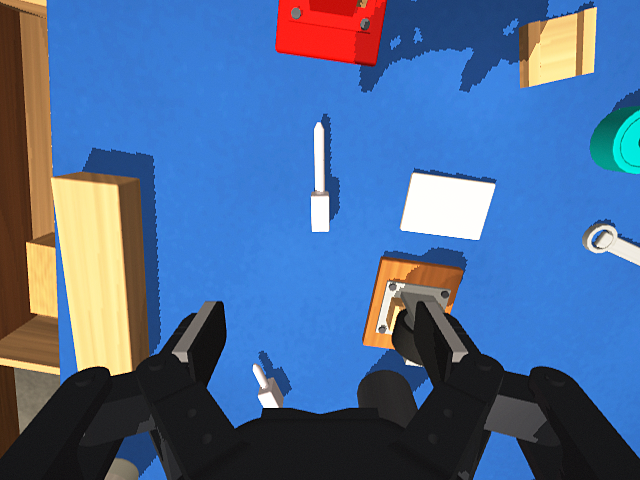

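View pics/w12c.png

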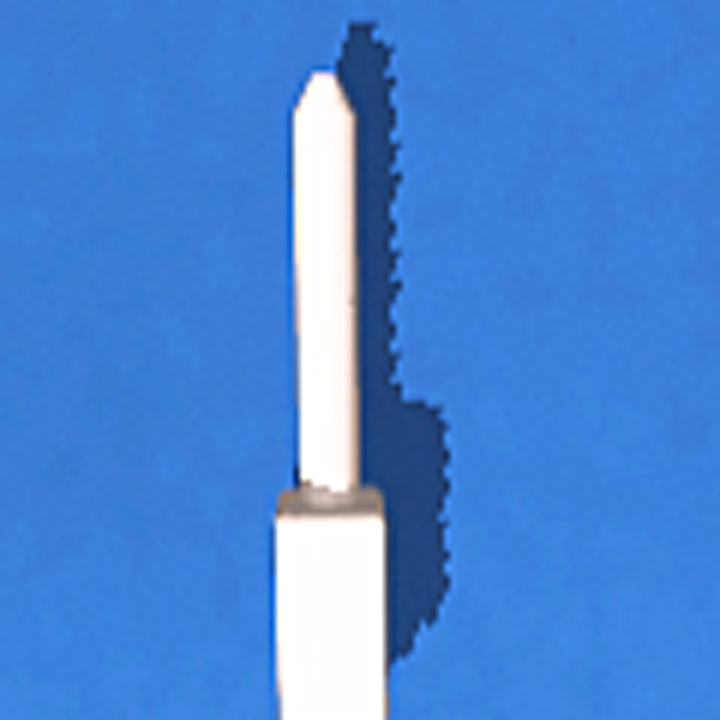

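Run:
```python
from h import *
import pickle
c=pickle.load(open('w12.pkl','rb')); s=get_state()
crop(c['pixels'],290,180,350,240,10,'pics/w12d.png')
f=lambda a,b,z:px2w(c,265+a/6,110+b/6,z)
A=f(277,514,.026);B=f(384,514,.026);t=f(322,72,.013);m=(A+B)/2
d=np.array([np.cos(np.radians(-77)),np.sin(np.radians(-77)),0])
print(A,B,'centre from front edge',m-.018*d,'from tip',t-.084*d,np.linalg.norm(A-B), np.linalg.norm((t-m)[:2]))
l=f(328,488,.013);dd=t-l;print(np.degrees(np.arctan2(dd[1],dd[0])))
```

```text
[ 0.69   -0.1176  0.026 ] [ 0.6735 -0.1213  0.026 ] centre from front edge [ 0.6777 -0.1019  0.026 ] from tip [ 0.6785 -0.1018  0.013 ] 0.01688858303422197 0.06603590459198813
-76.66359549014457
```

View pics/w12d.png

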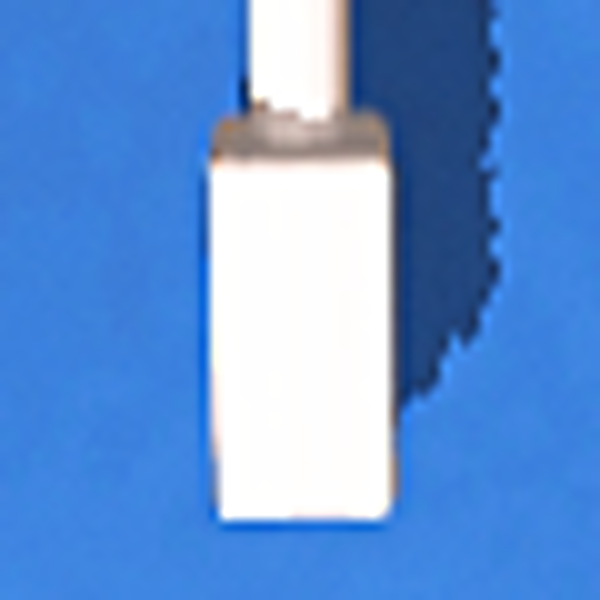

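step_arm(increments=[[[1,1.5,0,25,0,0,-0.012],[1,0,0,30,0,0,0],[1,0,0,30,0,0,0],[1,0,0,25,0,0,0],[1,0,0,20,0,0,0]]])

```text
time: 14.55
tool_pos: [0.6763, -0.1018, 0.0277]
tool_rot: [2.461, -1.951, -0.003]
ft_force: [-0.4, 0.2, 0.6]
width: 1.0
```

step_arm(increments=[[[1,0,0,10,0,0,0],[1,0,0,5,0,0,0],[1,0,0,3,0,0,0],[1,0,0,2,0,0,0],[1,0,0,0,0,0,0]]])

```text
time: 15.05
tool_pos: [0.678, -0.1023, 0.0103]
tool_rot: [-2.463, 1.95, -0.002]
ft_force: [-0.5, 0.6, -0.9]
width: 0.999
```

Run:
```python
from h import *
import pickle
c=cam("wrist"); s=get_state()
print(s['time'],s['tool_pos'],psi(s),s['width'],s['ft_force'])
print(np.linalg.inv(tcpT(s))@camT(c))
crop(c['pixels'],200,170,440,410,2.5,'pics/w13.png')
```

```text
15.1 [ 0.678  -0.1022  0.0104] -76.7495288537296 1.000841306039534 [-0.3412  0.0032 -0.0911]
[[ 0.0004 -0.9478 -0.3187  0.0827]
 [ 1.      0.0005 -0.0003 -0.0011]
 [ 0.0004 -0.3187  0.9478 -0.1754]
 [ 0.      0.      0.      1.    ]]
```

View pics/w13.png

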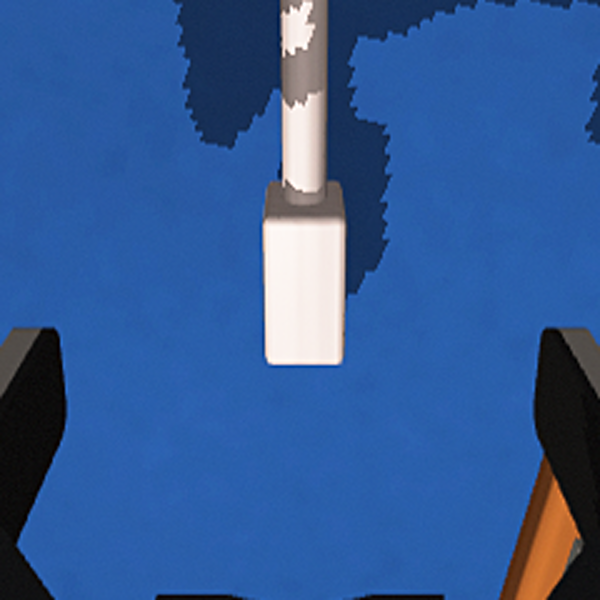

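step_arm(increments=[[[1,0,0,3,0,0,0],[1,0,0,2,0,0,0],[1,0,0,1,0,0,0],[1,0,0,0,0,0,0]]])

```text
time: 15.5
tool_pos: [0.6772, -0.102, 0.0032]
tool_rot: [2.463, -1.95, -0.001]
ft_force: [0.3, -0.1, 0.1]
width: 1.0
```

step_arm(increments=[[[-1,0,0,0,0,0,0],[-1,0,0,0,0,0,0],[-1,0,0,0,0,0,0],[-1,0,0,0,0,0,0],[-1,0,0,0,0,0,0]]])

```text
time: 16.0
tool_pos: [0.6774, -0.1021, 0.0035]
tool_rot: [2.463, -1.95, 0.0]
ft_force: [-0.7, 0.1, -0.4]
width: 0.14
```

step_arm(increments=[[[-1,0,0,0,0,0,0],[-1,0,0,0,0,0,0],[-1,0,0,0,0,0,0]]])

```text
time: 16.3
tool_pos: [0.6774, -0.1021, 0.0035]
tool_rot: [2.463, -1.95, 0.0]
ft_force: [0.4, -0.5, -0.2]
width: -0.001
```

Run:
```python
from h import *
import pickle
c=cam("wrist"); s=get_state()
print(s['time'],s['tool_pos'],psi(s),s['width'],s['ft_force'])
crop(c['pixels'],200,170,440,410,2.5,'pics/w14.png')
```

```text
16.35 [ 0.6774 -0.1021  0.0035] -76.74131394834038 -0.0029160429241756876 [-0.3974  0.5134 -0.0733]
```

View pics/w14.png

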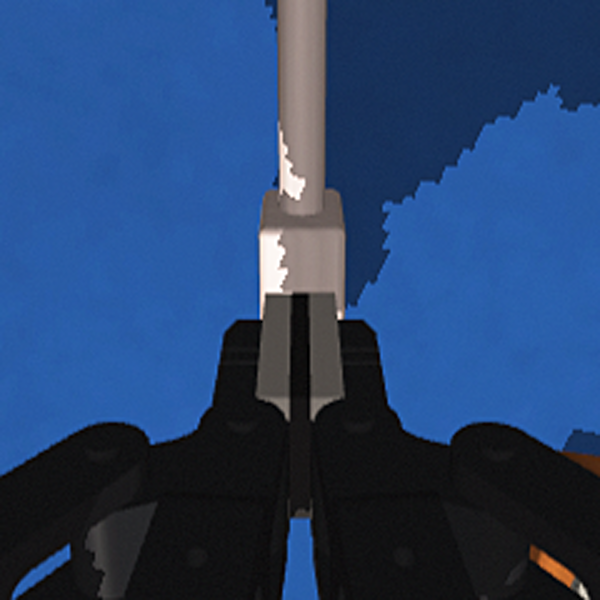

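Run:
```python
from h import *
c=cam("wrist"); s=get_state()
cv2.imwrite('pics/w15.png',c['pixels'])
M=np.load('M.npy'); M[1,3]=0; cc=dict(c); cc['xyz']=M[:3,3]; cc['rotation']=R.from_matrix(M[:3,:3]).as_rotvec()
for n,p in dict(tip_front=(11,0,0),tip_c=(0,0,0),tip_front_up26=(11,0,-23),tipc_up=(0,0,-23),blockfront=(18,0,-22.5),blockrear=(-18,0,-22.5)).items():
    q=w2px(cc,np.array([p])/1000)[0]; print(n,q,(q-[200,170])*2.5)
t=cam("scene"); crop(t['pixels'],190,280,330,380,5,'pics/s15.png')
t=cam("top"); crop(t['pixels'],330,120,450,210,5,'pics/t15.png')
```

```text
tip_front [319.5256 258.972 ] [298.8141 222.4301]
tip_c [319.5192 276.4476] [298.798 266.119]
tip_front_up26 [319.5193 276.27  ] [298.7982 265.6749]
tipc_up [319.5122 295.62  ] [298.7804 314.05  ]
blockfront [319.5241 263.136 ] [298.8103 232.84  ]
blockrear [319.5013 325.0947] [298.7533 387.7367]
```

View pics/s15.png

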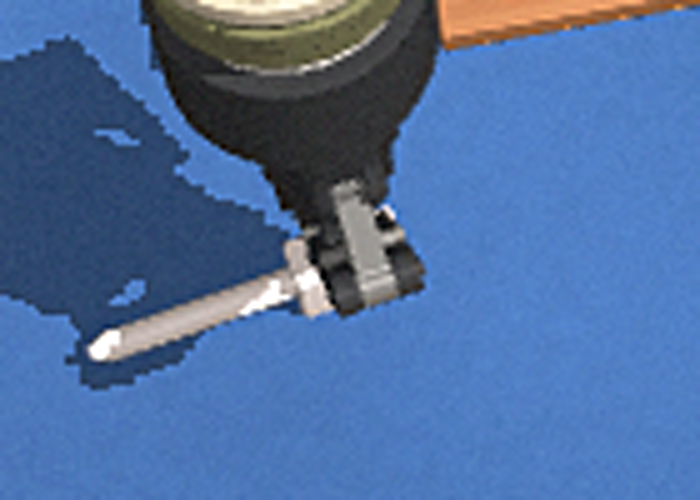

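View pics/t15.png

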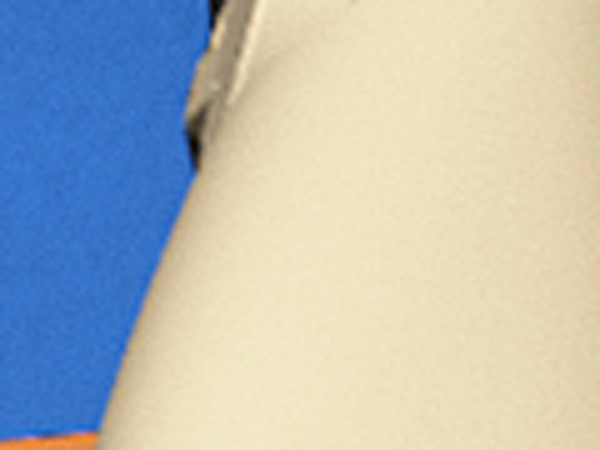

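View pics/w15.png

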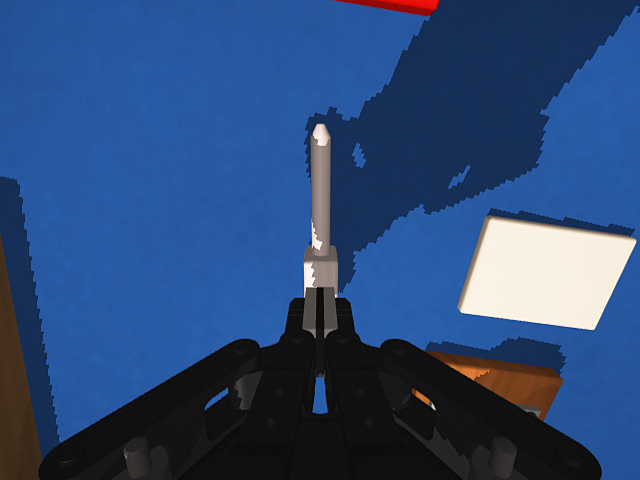

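step_arm(increments=[[[-0.2,0,0,0,0,0,0],[-0.2,0,0,0,0,0,0],[-0.2,0,0,0,0,0,0],[-0.2,0,0,2,0,0,0],[-0.2,0,0,3,0,0,0]]])

```text
time: 17.0
tool_pos: [0.6776, -0.1021, -0.0015]
tool_rot: [-2.463, 1.95, -0.001]
ft_force: [0.4, 0.2, 0.2]
width: 0.4
```

step_arm(increments=[[[-0.2,0,0,3,0,0,0],[-0.2,0,0,2,0,0,0],[-0.2,0,0,2,0,0,0],[-0.2,0,0,0,0,0,0],[-0.2,0,0,0,0,0,0]]])

```text
time: 17.5
tool_pos: [0.6774, -0.1021, -0.0086]
tool_rot: [2.463, -1.95, -0.0]
ft_force: [-0.5, 0.6, 0.3]
width: 0.402
```

Run:
```python
from h import *
c=cam("wrist"); s=get_state()
print(s['time'],s['tool_pos'],psi(s),s['width'],s['ft_force'])
crop(c['pixels'],200,170,440,410,2.5,'pics/w16.png')
t=cam("scene"); crop(t['pixels'],190,280,330,380,5,'pics/s16.png')
```

```text
17.55 [ 0.6775 -0.1021 -0.0084] -76.74251617428052 0.3983884624645643 [-0.1919 -0.073   0.3141]
```

View pics/w16.png

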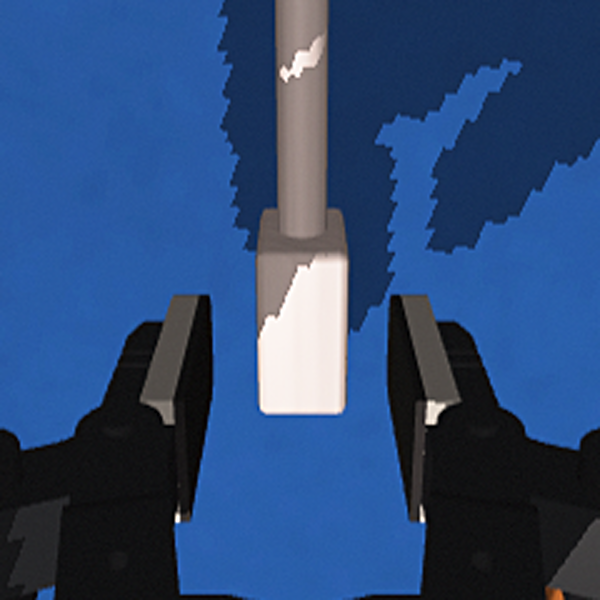

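View pics/s16.png

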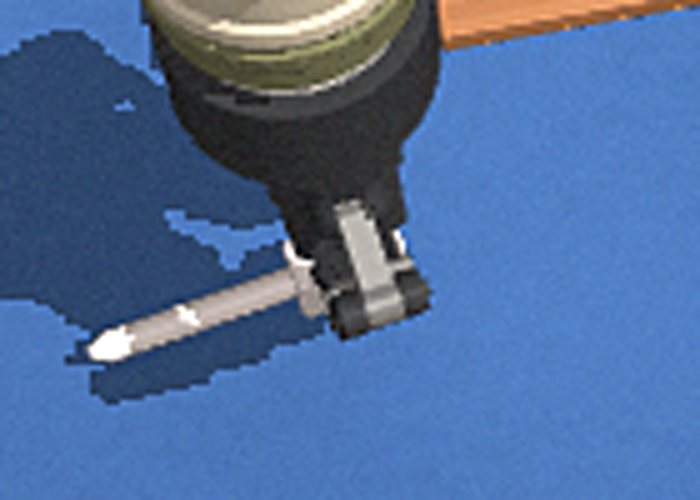

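step_arm(increments=[[[-0.2,0,0,3,0,0,0],[-0.2,0,0,4,0,0,0],[-0.2,0,0,4,0,0,0],[-0.2,0,0,3,0,0,0],[-0.2,0,0,0,0,0,0]]])

```text
time: 18.1
tool_pos: [0.6768, -0.1019, -0.0234]
tool_rot: [2.463, -1.95, -0.002]
ft_force: [0.7, -0.2, -1.0]
width: 0.399
```

Run:
```python
from h import *
c=cam("wrist"); s=get_state()
print(s['time'],s['tool_pos'],psi(s),s['width'],s['ft_force'])
crop(c['pixels'],200,170,440,410,2.5,'pics/w17.png')
t=cam("scene"); crop(t['pixels'],190,280,330,380,5,'pics/s17.png')
```

```text
18.15 [ 0.677 -0.102 -0.023] -76.74568432100163 0.40042407154906107 [ 0.7454 -1.4958 -0.685 ]
```

View pics/w17.png

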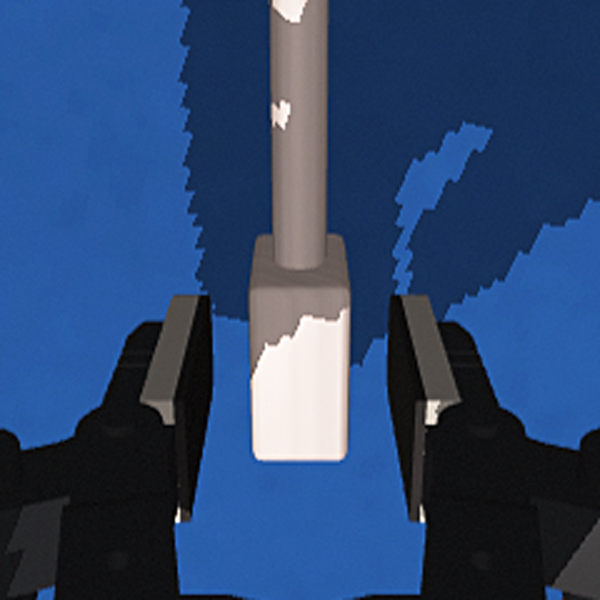

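View pics/s17.png

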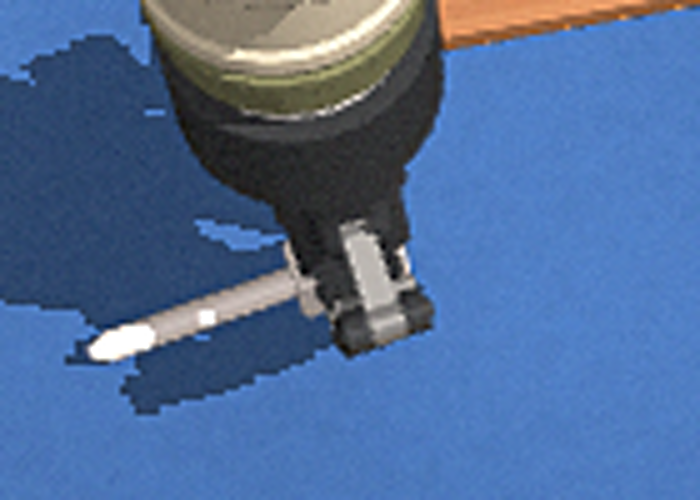

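step_arm(increments=[[[-0.2,0,0,2,0,0,0],[-0.2,0,0,2,0,0,0],[-0.2,0,0,0,0,0,0],[-0.2,0,0,0,0,0,0]]])

```text
time: 18.6
tool_pos: [0.6774, -0.1021, -0.0266]
tool_rot: [2.463, -1.95, -0.0]
ft_force: [-0.0, 0.6, -0.1]
width: 0.398
```

step_arm(increments=[[[-1,0,0,0,0,0,0],[-1,0,0,0,0,0,0],[-1,0,0,0,0,0,0],[-1,0,0,0,0,0,0],[-1,0,0,0,0,0,0]]])

```text
time: 19.1
tool_pos: [0.6777, -0.1022, -0.0262]
tool_rot: [-2.463, 1.95, -0.001]
ft_force: [-0.3, 0.5, 1.8]
width: 0.193
```

Run:
```python
from h import *
c=cam("wrist"); s=get_state()
print(s['time'],s['tool_pos'],psi(s),s['width'],s['ft_force'])
crop(c['pixels'],200,170,440,410,2.5,'pics/w18.png')
```

```text
19.15 [ 0.6777 -0.1021 -0.0262] -76.74115116818729 0.19002716338668454 [0.2443 0.163  2.0144]
```

View pics/w18.png

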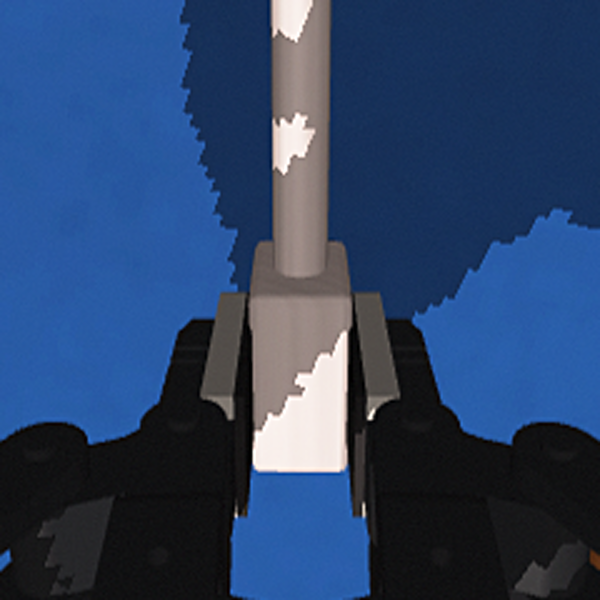

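Run:
```python
from h import *
s=get_state(); T=tcpT(s); T[2,3]=.0698
plan(.5612,-.1367,.070,94.0,24,-1,T0=T,dirn=-1)
```

```text
[[[-1,0.3,5.1,0.0,-0.001,0.0,0.138],[-1,1.0,4.9,0.0,0.0,0.0,0.137],[-1,1.6,4.8,0.0,0.0,0.0,0.138],[-1,2.3,4.5,0.0,0.0,0.0,0.138],[-1,2.9,4.2,0.0,0.0,0.0,0.137]]]
[[[-1,3.4,3.7,0.0,0.0,-0.001,0.138],[-1,3.9,3.2,0.0,0.0,0.0,0.137],[-1,4.4,2.6,-0.1,0.0,0.0,0.138],[-1,4.6,2.1,0.0,0.0,0.0,0.138],[-1,4.9,1.4,0.0,0.0,0.0,0.137]]]
[[[-1,5.0,0.6,0.0,0.0,0.0,0.138],[-1,5.1,0.0,0.0,0.0,0.0,0.138],[-1,5.0,-0.6,0.0,0.001,0.0,0.137],[-1,4.8,-1.4,0.0,0.0,0.0,0.138],[-1,4.7,-2.1,0.0,0.0,0.0,0.137]]]
[[[-1,4.3,-2.6,0.0,0.0,0.0,0.138],[-1,3.9,-3.2,0.0,0.0,0.0,0.138],[-1,3.4,-3.7,0.0,0.0,0.0,0.137],[-1,2.9,-4.2,-0.1,0.0,0.0,0.138],[-1,2.3,-4.5,0.0,0.0,0.0,0.138]]]
[[[-1,1.7,-4.8,0.0,0.0,0.0,0.137],[-1,0.9,-5.0,0.0,0.0,0.001,0.138],[-1,0.3,-5.0,0.0,0.0,0.0,0.138],[-1,-0.4,-5.1,0.0,0.0,0.0,0.137]]]
end [ 0.5612 -0.1367  0.07  ] 94.0108699741812
```

step_arm(increments=[[[-1,0,0,-6,0,0,0],[-1,0,0,-20,0,0,0],[-1,0,0,-25,0,0,0],[-1,0,0,-25,0,0,0],[-1,0,0,-20,0,0,0]]])

```text
time: 19.65
tool_pos: [0.6774, -0.1021, 0.0709]
tool_rot: [-2.463, 1.95, -0.0]
ft_force: [0.7, -0.8, -0.2]
width: 0.196
```

step_arm(increments=[[[-1,0.3,5.1,0,0,0,0.138],[-1,1,4.9,0,0,0,0.137],[-1,1.6,4.8,0,0,0,0.138],[-1,2.3,4.5,0,0,0,0.138],[-1,2.9,4.2,0,0,0,0.137]]])

```text
time: 20.15
tool_pos: [0.6525, -0.1092, 0.0693]
tool_rot: [1.653, -2.671, -0.001]
ft_force: [-0.0, -0.5, -1.3]
width: 0.193
```

step_arm(increments=[[[-1,3.4,3.7,0,0,0,0.138],[-1,3.9,3.2,0,0,0,0.137],[-1,4.4,2.6,0,0,0,0.138],[-1,4.6,2.1,0,0,0,0.138],[-1,4.9,1.4,0,0,0,0.137]]])

```text
time: 20.65
tool_pos: [0.6282, -0.1164, 0.0693]
tool_rot: [0.656, -3.072, -0.001]
ft_force: [-0.6, 0.6, -1.2]
width: 0.2
```

step_arm(increments=[[[-1,5,0.6,0,0,0,0.138],[-1,5.1,0,0,0,0,0.138],[-1,5,-0.6,0,0,0,0.137],[-1,4.8,-1.4,0,0,0,0.138],[-1,4.7,-2.1,0,0,0,0.137]]])

```text
time: 21.15
tool_pos: [0.604, -0.1237, 0.0694]
tool_rot: [-0.419, -3.113, -0.0]
ft_force: [0.3, 0.8, -0.0]
width: 0.192
```

step_arm(increments=[[[-1,4.3,-2.6,0,0,0,0.138],[-1,3.9,-3.2,0,0,0,0.138],[-1,3.4,-3.7,0,0,0,0.137],[-1,2.9,-4.2,0,0,0,0.138],[-1,2.3,-4.5,0,0,0,0.138]]])

```text
time: 21.65
tool_pos: [0.5798, -0.1308, 0.0694]
tool_rot: [-1.446, -2.788, 0.0]
ft_force: [0.0, -0.6, -1.0]
width: 0.194
```

step_arm(increments=[[[-1,1.7,-4.8,0,0,0,0.137],[-1,0.9,-5,0,0,0,0.138],[-1,0.3,-5,0,0,0,0.138],[-1,-0.4,-5.1,0,0,0,0.137],[-1,0,0,0,0,0,0]]])

```text
time: 22.15
tool_pos: [0.56, -0.1366, 0.0694]
tool_rot: [-2.143, -2.296, 0.001]
ft_force: [0.1, 0.3, -1.1]
width: 0.196
```

step_arm(increments=[[[-1,0,0,0,0,0,0],[-1,0,0,0,0,0,0],[-1,0,0,0,0,0,0]]])

```text
time: 22.45
tool_pos: [0.5611, -0.1366, 0.0695]
tool_rot: [2.14, 2.299, 0.0]
ft_force: [0.9, 0.9, -0.9]
width: 0.192
```

Run:
```python
from h import *
import pickle
c=cam("wrist"); s=get_state()
print(s['time'],s['tool_pos'],psi(s),s['width'],s['ft_force'])
pickle.dump(c,open('w19.pkl','wb'))
cv2.imwrite('pics/w19.png',c['pixels']); crop(c['pixels'],250,0,400,140,5,'pics/w19c.png')
```

```text
22.5 [ 0.5611 -0.1366  0.0695] 94.078575027532 0.19336881769077113 [-0.2591  0.712  -0.9661]
```

View pics/w19.png

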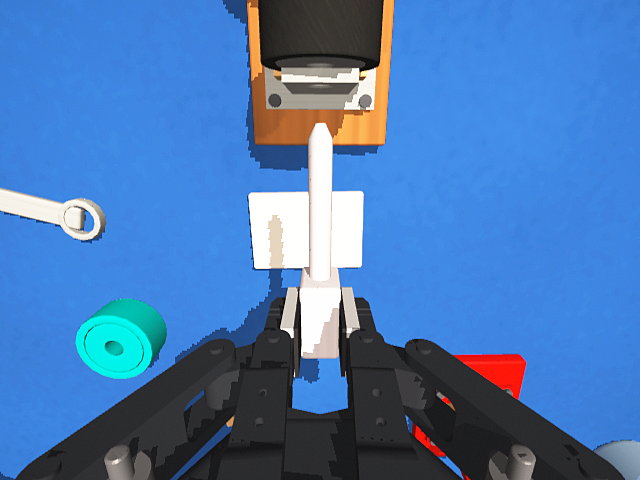

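View pics/w19c.png

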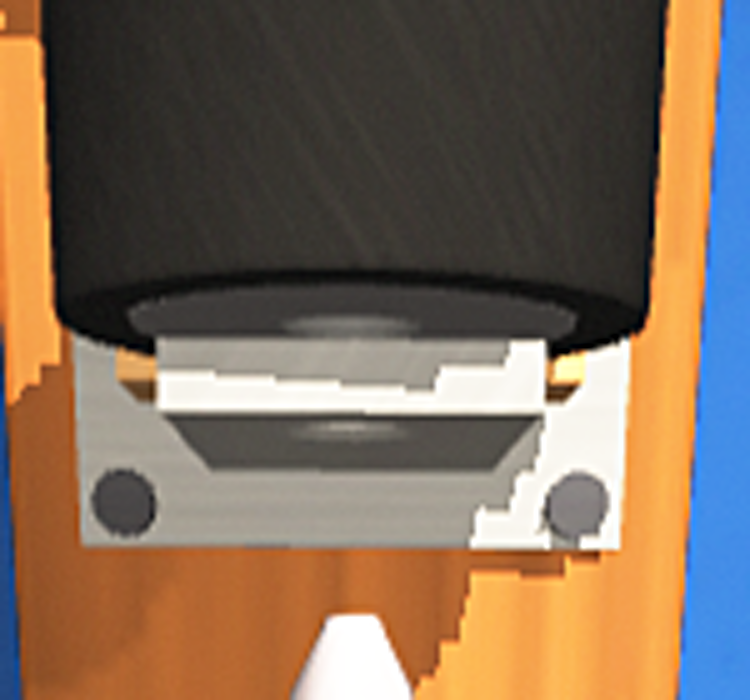

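step_arm(increments=[[[-1,0,0,8,0,0,0],[-1,0,0,15,0,0,0],[-1,0,0,13,0,0,0],[-1,0,0,8,0,0,0],[-1,0,0,4.5,0,0,0]]])

```text
time: 23.0
tool_pos: [0.5601, -0.1364, 0.0196]
tool_rot: [-2.141, -2.297, 0.001]
ft_force: [0.3, 0.5, -1.8]
width: 0.193
```

step_arm(increments=[[[-1,0,0,0,0,0,0],[-1,0,0,0,0,0,0],[-1,0,0,0,0,0,0]]])

```text
time: 23.3
tool_pos: [0.5615, -0.1369, 0.0216]
tool_rot: [2.142, 2.297, 0.001]
ft_force: [-0.5, 0.6, -0.8]
width: 0.196
```

Run:
```python
from h import *
import pickle
c=cam("wrist"); s=get_state()
print(s['time'],s['tool_pos'],psi(s),s['width'],s['ft_force'])
pickle.dump(c,open('w20.pkl','wb'))
cv2.imwrite('pics/w20.png',c['pixels']); crop(c['pixels'],250,0,400,140,5,'pics/w20c.png')
t=cam("scene"); crop(t['pixels'],210,195,350,295,5,'pics/s20.png')
```

```text
23.35 [ 0.5615 -0.1369  0.0216] 94.01176918619501 0.19663713064816205 [ 0.5239 -0.0855 -0.547 ]
```

View pics/w20c.png

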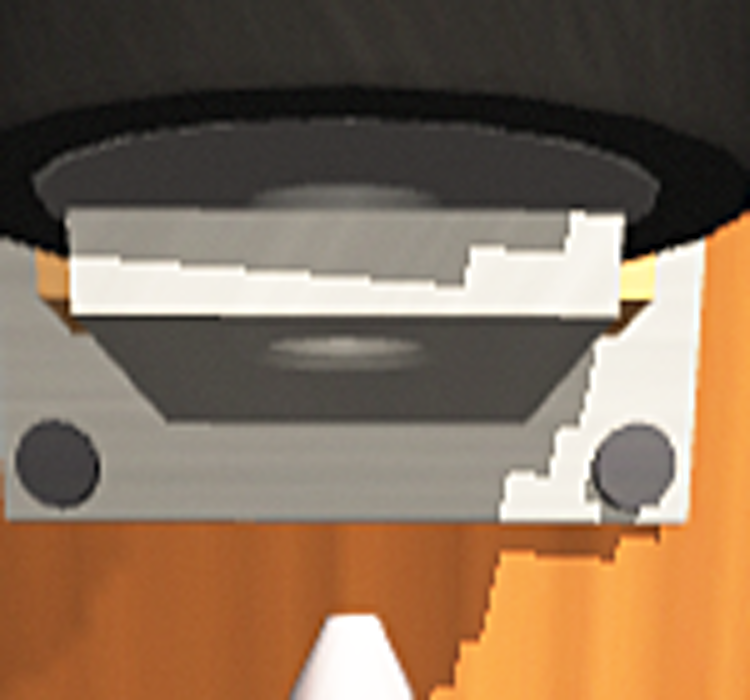

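View pics/s20.png

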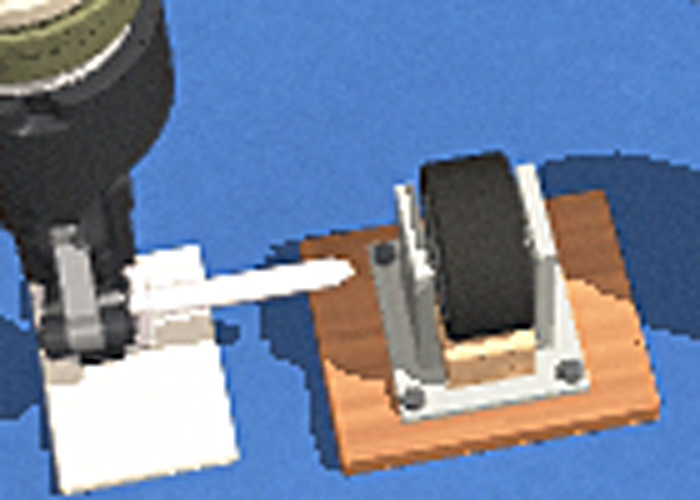

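step_arm(increments=[[[-1,2,-0.6,0.6,0,0,0],[-1,4,0,0,0,0,0],[-1,4,0,0,0,0,0],[-1,2,0,0,0,0,0],[-1,0,0,0,0,0,0]]])

```text
time: 23.9
tool_pos: [0.5594, -0.1242, 0.0204]
tool_rot: [-2.142, -2.298, 0.0]
ft_force: [0.3, -0.4, -1.6]
width: 0.192
```

step_arm(increments=[[[-1,0,0,0,0,0,0],[-1,0,0,0,0,0,0]]])

```text
time: 24.1
tool_pos: [0.5595, -0.1248, 0.0204]
tool_rot: [2.142, 2.298, -0.0]
ft_force: [0.4, 0.0, -1.3]
width: 0.195
```

Run:
```python
from h import *
import pickle
c=cam("wrist"); s=get_state()
print(s['time'],s['tool_pos'],psi(s),s['width'],s['ft_force'])
cv2.imwrite('pics/w21.png',c['pixels']); crop(c['pixels'],260,40,380,160,6,'pics/w21c.png')
t=cam("scene"); crop(t['pixels'],220,205,340,295,6,'pics/s21.png')
```

```text
24.15 [ 0.5595 -0.1248  0.0204] 94.00826462732266 0.19513754633144748 [-0.0836 -0.3936 -1.0573]
```

View pics/w21c.png

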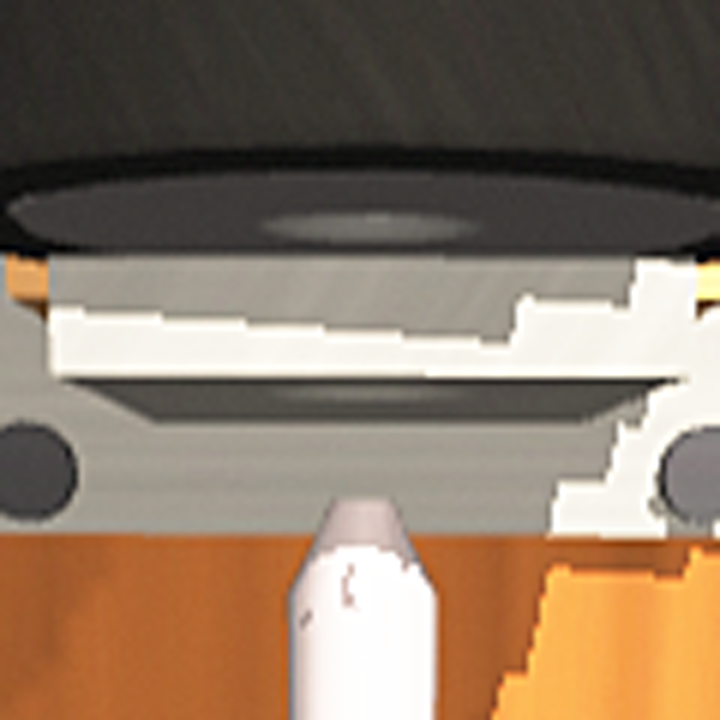

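View pics/s21.png

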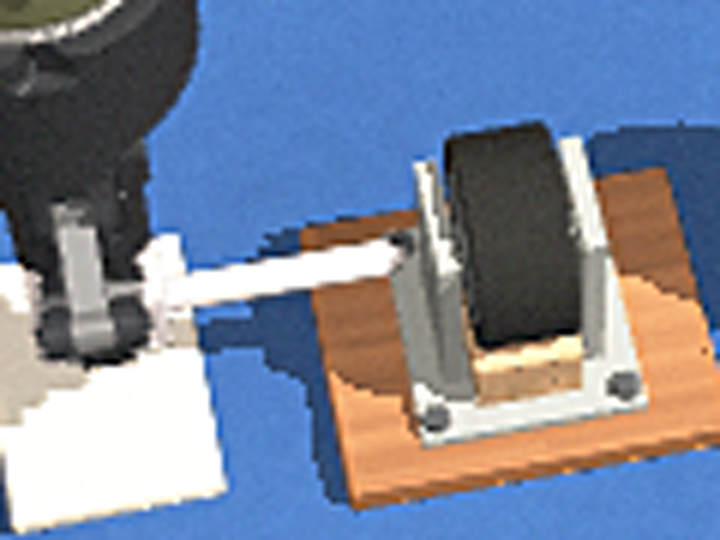

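step_arm(increments=[[[-1,0,0.6,-0.3,0,0,0],[-1,0,0,0,0,0,0],[-1,2,0,0,0,0,0],[-1,2,0,0,0,0,0],[-1,0,0,0,0,0,0]]])

```text
time: 24.7
tool_pos: [0.5596, -0.1204, 0.0207]
tool_rot: [-2.142, -2.298, 0.0]
ft_force: [-0.1, 0.5, -0.9]
width: 0.193
```

step_arm(increments=[[[-1,2,0,0,0,0,0],[-1,2,0,0,0,0,0],[-1,2,0,0,0,0,0],[-1,0,0,0,0,0,0],[-1,0,0,0,0,0,0]]])

```text
time: 25.2
tool_pos: [0.5594, -0.1146, 0.0207]
tool_rot: [2.142, 2.298, -0.0]
ft_force: [-0.2, 0.2, -1.7]
width: 0.194
```

Run:
```python
from h import *
import pickle
c=cam("wrist"); s=get_state()
print(s['time'],s['tool_pos'],psi(s),s['width'],s['ft_force'])
cv2.imwrite('pics/w22.png',c['pixels']); crop(c['pixels'],260,40,380,160,6,'pics/w22c.png')
```

```text
25.25 [ 0.5594 -0.1147  0.0207] 94.0147467573132 0.19359193505768982 [-0.7859 -0.2042 -1.0131]
```

View pics/w22c.png

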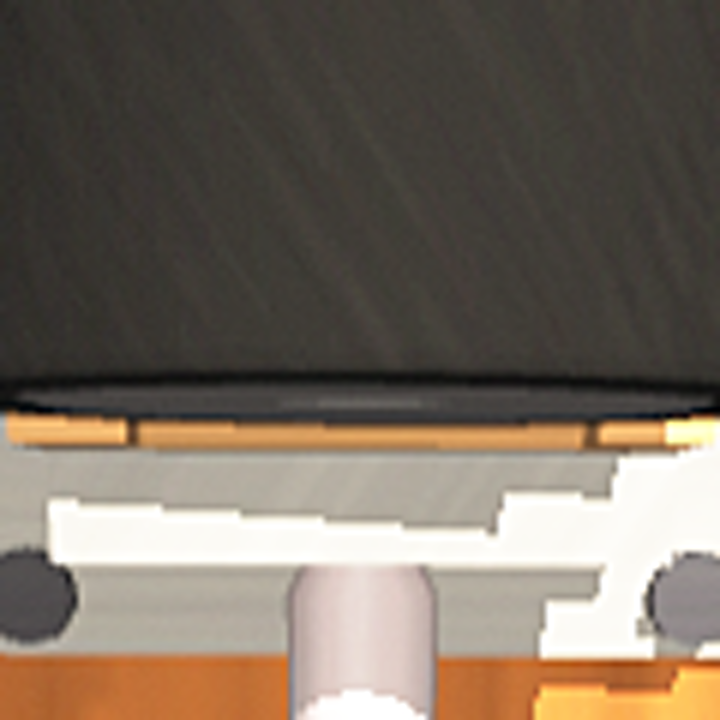

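step_arm(increments=[[[-1,2,0,0,0,0,0],[-1,2,0,0,0,0,0],[-1,2,0,0,0,0,0],[-1,2,0,0,0,0,0],[-1,0,0,0,0,0,0]]])

```text
time: 25.75
tool_pos: [0.5587, -0.1064, 0.0207]
tool_rot: [-2.142, -2.298, 0.0]
ft_force: [-0.3, -0.3, -1.5]
width: 0.196
```

step_arm(increments=[[[-1,2,0,0,0,0,0],[-1,3,0,0,0,0,0],[-1,3,0,0,0,0,0],[-1,2,0,0,0,0,0],[-1,0,0,0,0,0,0]]])

```text
time: 26.25
tool_pos: [0.558, -0.0964, 0.0207]
tool_rot: [-2.142, -2.298, 0.0]
ft_force: [-0.5, 0.0, -0.3]
width: 0.197
```

step_arm(increments=[[[-1,3,0.2,0,0,0,0],[-1,3,0.1,0,0,0,0],[-1,3,0,0,0,0,0],[-1,3,0,0,0,0,0],[-1,0,0,0,0,0,0]]])

```text
time: 26.75
tool_pos: [0.5575, -0.0843, 0.0207]
tool_rot: [-2.142, -2.298, 0.0]
ft_force: [0.5, -0.1, -1.0]
width: 0.197
```

step_arm(increments=[[[-1,2,0,0,0,0,0],[-1,2,0,0,0,0,0],[-1,2,0,0,0,0,0],[-1,2,0,0,0,0,0],[-1,0,0,0,0,0,0]]])

```text
time: 27.25
tool_pos: [0.5569, -0.0765, 0.0207]
tool_rot: [-2.142, -2.298, 0.0]
ft_force: [0.0, 0.3, -1.4]
width: 0.193
```

Run:
```python
from h import *
import pickle
c=cam("wrist"); s=get_state()
print(s['time'],s['tool_pos'],psi(s),s['width'],s['ft_force'])
crop(c['pixels'],200,100,440,340,2.5,'pics/w23c.png')
t=cam("scene"); crop(t['pixels'],220,205,340,295,6,'pics/s23.png')
```

```text
27.3 [ 0.557  -0.0767  0.0207] 94.02184658110616 0.19441609898957068 [ 0.5696  0.1828 -1.7166]
```

View pics/w23c.png

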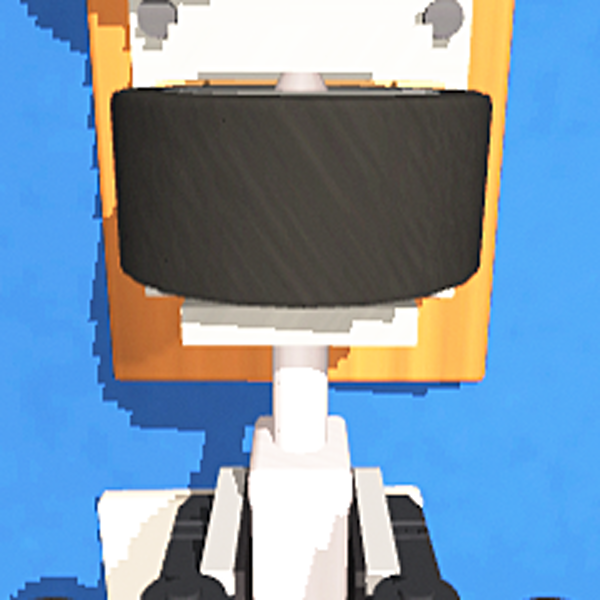

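View pics/s23.png

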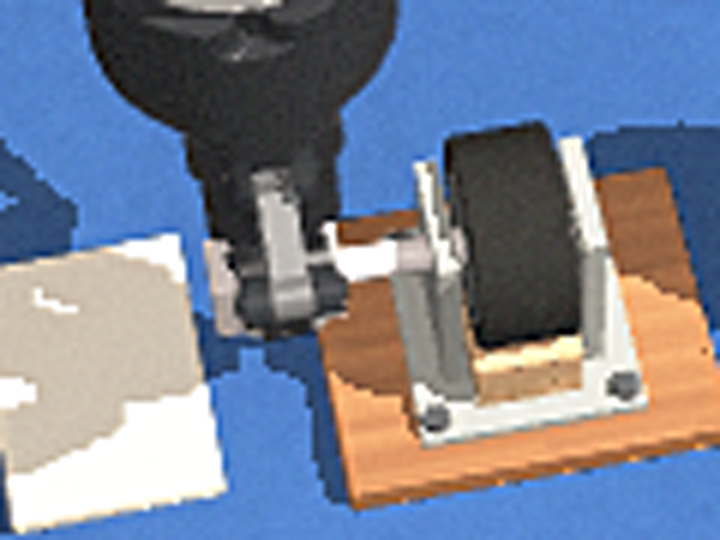

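step_arm(increments=[[[-1,2,0.1,0,0,0,0],[-1,3,0,0,0,0,0],[-1,3,0,0,0,0,0],[-1,2,0,0,0,0,0],[-1,0,0,0,0,0,0]]])

```text
time: 27.85
tool_pos: [0.5564, -0.0664, 0.0207]
tool_rot: [2.142, 2.298, -0.0]
ft_force: [-0.3, 0.9, -1.6]
width: 0.191
```

step_arm(increments=[[[-1,2,0,0,0,0,0],[-1,3,0,0,0,0,0],[-1,2,0,0,0,0,0],[-1,1,0,0,0,0,0],[-1,0,0,0,0,0,0]]])

```text
time: 28.35
tool_pos: [0.5559, -0.0587, 0.0207]
tool_rot: [2.142, 2.298, -0.0]
ft_force: [0.6, -0.8, -1.3]
width: 0.19
```

Run:
```python
from h import *
import pickle
c=cam("wrist"); s=get_state()
print(s['time'],s['tool_pos'],psi(s),s['width'],s['ft_force'])
crop(c['pixels'],200,100,440,340,2.5,'pics/w24c.png')
```

```text
28.4 [ 0.5559 -0.0588  0.0207] 94.02002901907055 0.19751388235414152 [ 0.3479 -0.8908 -0.2673]
```

View pics/w24c.png

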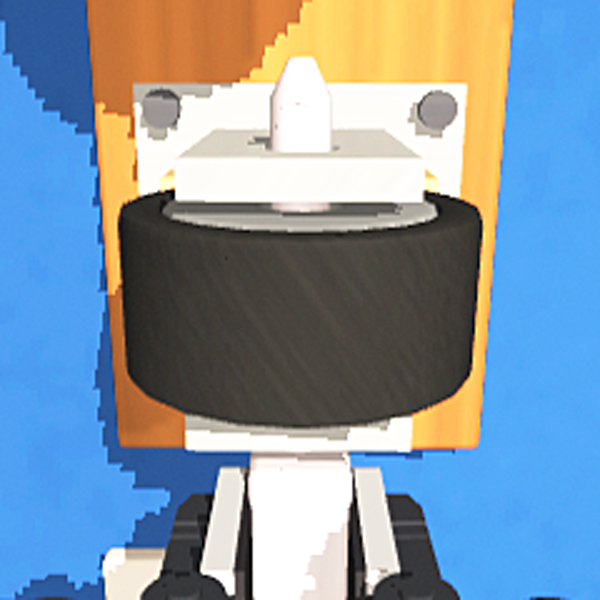

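step_arm(increments=[[[-1,1,0,0,0,0,0],[-1,1,0,0,0,0,0],[-1,1,0,0,0,0,0],[-1,0,0,0,0,0,0]]])

```text
time: 28.8
tool_pos: [0.5556, -0.0557, 0.0207]
tool_rot: [-2.142, -2.298, 0.0]
ft_force: [0.0, -0.7, -0.9]
width: 0.193
```

step_arm(increments=[[[-1,1,0,0,0,0,0],[-1,0,0,0,0,0,0]]])

```text
time: 29.0
tool_pos: [0.5555, -0.0547, 0.0207]
tool_rot: [2.142, 2.298, -0.0]
ft_force: [-0.0, 0.1, -0.6]
width: 0.197
```

step_arm(increments=[[[-1,1,0,0,0,0,0],[-1,0,0,0,0,0,0]]])

```text
time: 29.2
tool_pos: [0.5555, -0.0537, 0.0207]
tool_rot: [2.142, 2.298, -0.0]
ft_force: [0.4, -0.7, -1.3]
width: 0.194
```

step_arm(increments=[[[-1,1,0,0,0,0,0],[-1,0,0,0,0,0,0]]])

```text
time: 29.4
tool_pos: [0.5554, -0.0527, 0.0207]
tool_rot: [2.142, 2.298, 0.0]
ft_force: [-0.0, -0.0, -1.0]
width: 0.199
```

step_arm(increments=[[[-1,0.8,0,0,0,0,0],[-1,0,0,0,0,0,0]]])

```text
time: 29.6
tool_pos: [0.5554, -0.0524, 0.0207]
tool_rot: [2.142, 2.297, -0.001]
ft_force: [1.3, -1.5, -0.4]
width: 0.198
```

Run:
```python
from h import *
import pickle
c=cam("wrist"); s=get_state()
print(s['time'],s['tool_pos'],psi(s),s['width'],s['ft_force'])
crop(c['pixels'],260,220,380,310,6.5,'pics/w25c.png')
t=cam("scene"); crop(t['pixels'],220,205,340,295,6,'pics/s25.png')
```

```text
29.65 [ 0.5554 -0.0524  0.0207] 94.00050281597035 0.19417355334741337 [ 0.2285 -2.1795 -0.5273]
```

View pics/w25c.png

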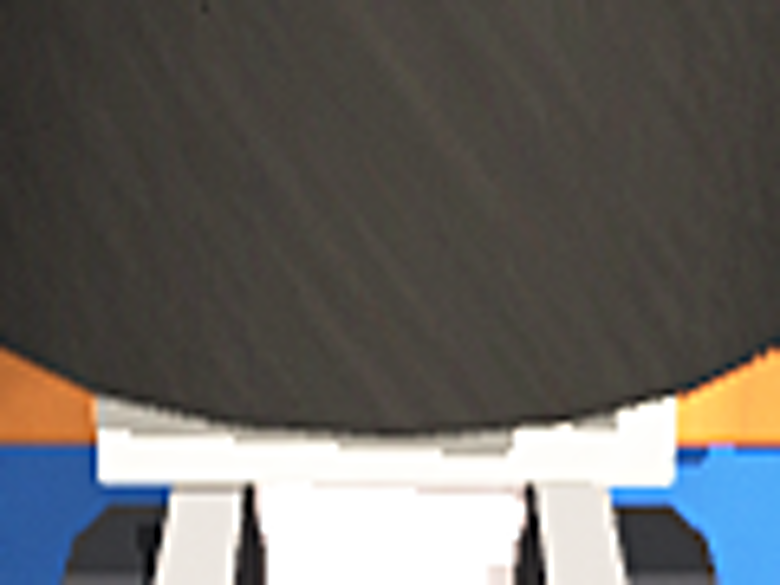

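View pics/s25.png

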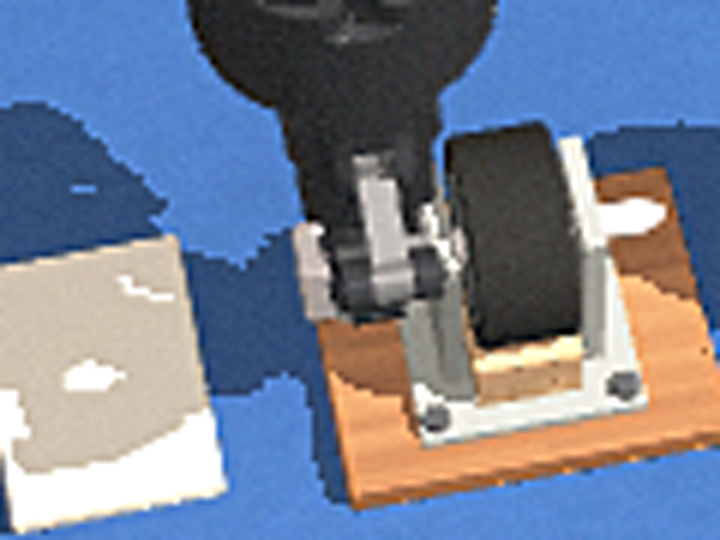

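step_arm(increments=[[[-1,0.5,0,0,0,0,0],[-1,0.5,0,0,0,0,0],[-1,0,0,0,0,0,0]]])

```text
time: 30.0
tool_pos: [0.5554, -0.0524, 0.0207]
tool_rot: [2.142, 2.296, -0.003]
ft_force: [-0.4, -5.8, -1.6]
width: 0.191
```

step_arm(increments=[[[-1,-0.8,0,0.5,0,0,0],[-1,0,0,0.5,0,0,0],[-1,0,0,0,0,0,0]]])

```text
time: 30.3
tool_pos: [0.5557, -0.0523, 0.02]
tool_rot: [2.142, 2.297, -0.0]
ft_force: [-0.1, -4.5, 1.5]
width: 0.194
```

step_arm(increments=[[[-0.6,0,0,0,0,0,0],[-0.5,0,0,0,0,0,0],[-0.3,0,0,0,0,0,0],[-0.1,0,0,0,0,0,0],[0,0,0,0,0,0,0]]])

```text
time: 30.8
tool_pos: [0.5552, -0.0513, 0.0196]
tool_rot: [-2.141, -2.298, -0.0]
ft_force: [-0.2, 0.3, 0.8]
width: 0.499
```

Run:
```python
from h import *
import pickle
c=cam("wrist"); s=get_state()
print(s['time'],s['tool_pos'],psi(s),s['width'],s['ft_force'])
crop(c['pixels'],200,130,440,340,3,'pics/w26c.png')
```

```text
30.85 [ 0.5553 -0.0515  0.0196] 94.03344098278598 0.49869912662744226 [-0.2553  1.1714 -0.1668]
```

View pics/w26c.png

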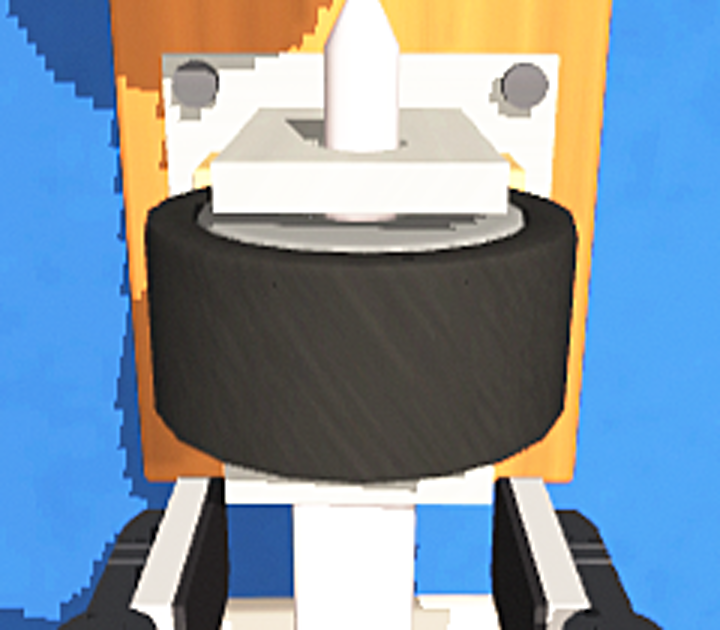

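Released, and the pin is through both legs with its block at the near leg. I'll retreat straight up and clear of the work, then check.

step_arm(increments=[[[0,0,0,-5,0,0,0],[0,0,0,-15,0,0,0],[0,0,0,-25,0,0,0],[0,0,0,-30,0,0,0],[0,0,0,-30,0,0,0]]])

```text
time: 31.35
tool_pos: [0.555, -0.0517, 0.1259]
tool_rot: [-2.142, -2.298, 0.0]
ft_force: [0.2, 0.1, -0.8]
width: 0.502
```

step_arm(increments=[[[0,-15,0,-25,0,0,0],[0,-25,0,-10,0,0,0],[0,-30,0,0,0,0,0],[0,-30,0,0,0,0,0],[0,0,0,0,0,0,0]]])

```text
time: 31.85
tool_pos: [0.5629, -0.1549, 0.1601]
tool_rot: [2.145, 2.292, -0.0]
ft_force: [-0.7, 0.9, -0.6]
width: 0.5
```

Run:
```python
from h import *
import pickle
c=cam("wrist"); s=get_state()
print(s['time'],s['tool_pos'],psi(s),s['width'],s['ft_force'])
crop(c['pixels'],220,20,420,220,3.5,'pics/w27c.png')
t=cam("scene"); crop(t['pixels'],220,205,340,295,6,'pics/s27.png'); cv2.imwrite('pics/s27f.png',t['pixels'])
t=cam("top"); crop(t['pixels'],285,185,425,285,5,'pics/t27.png')
```

```text
31.9 [ 0.5624 -0.1532  0.1599] 93.84864872404637 0.5021845682298299 [ 0.8819  0.9925 -0.0159]
```

View pics/w27c.png

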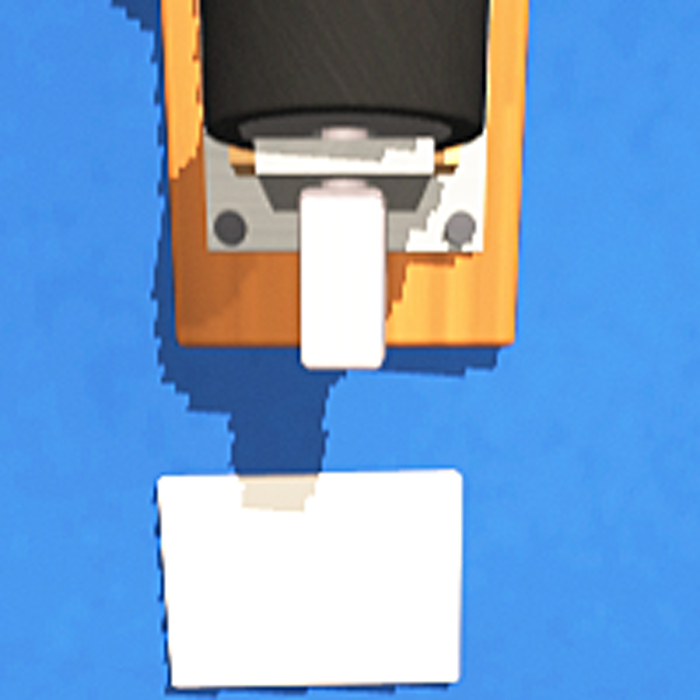

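View pics/s27.png

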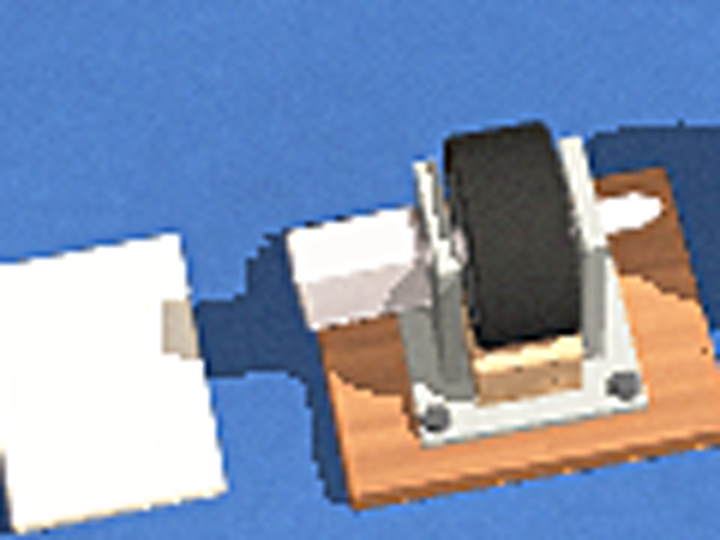

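View pics/s27f.png

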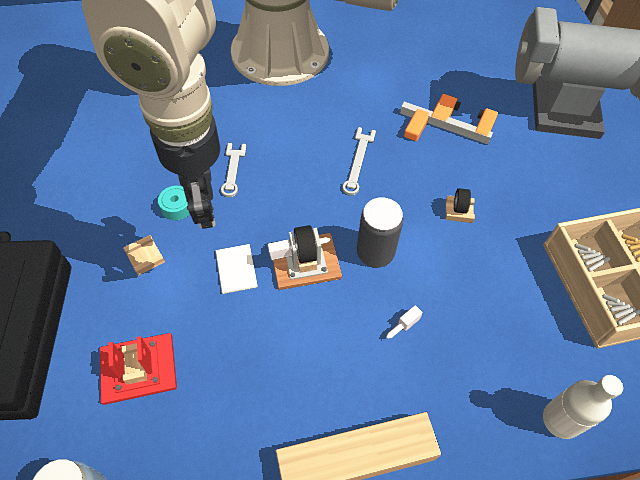

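step_arm(increments=[[[0,0,0,15,0,0,0],[0,0,0,25,0,0,0],[0,0,0,25,0,0,0],[0,0,0,10,0,0,0],[0,0,0,0,0,0,0]]])

```text
time: 32.5
tool_pos: [0.561, -0.1501, 0.0833]
tool_rot: [-2.139, -2.297, 0.002]
ft_force: [-0.4, -0.3, 0.9]
width: 0.5
```

Run:
```python
from h import *
import pickle
c=cam("wrist"); s=get_state()
print(s['time'],s['tool_pos'],psi(s),s['width'],s['ft_force'])
pickle.dump(c,open('w28.pkl','wb'))
cv2.imwrite('pics/w28.png',c['pixels']); crop(c['pixels'],270,0,370,80,8,'pics/w28c.png')
```

```text
32.55 [ 0.562  -0.1507  0.0846] 94.07309233304908 0.50032878284414 [0.3017 0.5012 0.155 ]
```

View pics/w28c.png

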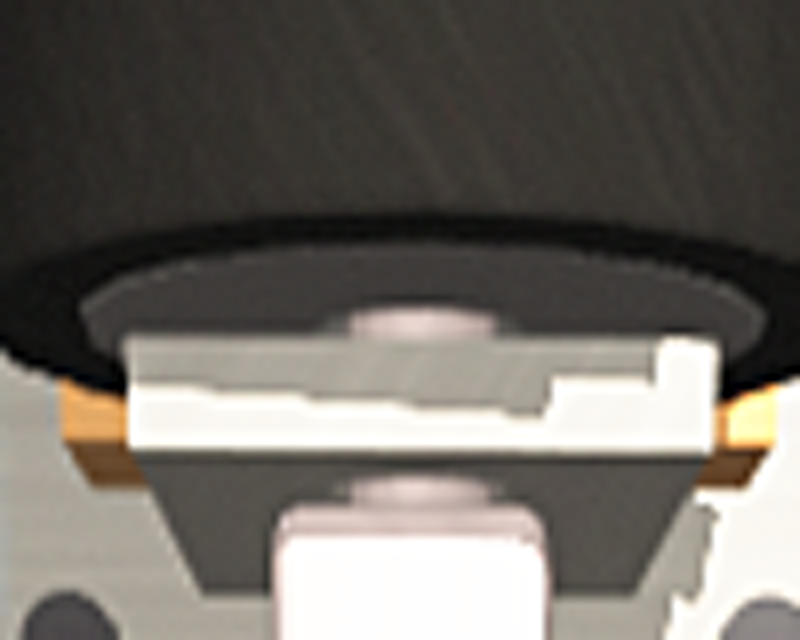

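Run:
```python
from h import *
import pickle
c=pickle.load(open('w28.pkl','rb')); u=np.array([-.0698,.9976,0]); F=np.array([.5535,-.0127,0])
def yy(col,row,z): return 1000*np.dot(px2w(c,270+col/8,row/8,z)-F,u)
print('leg outer top edge (should be -23)',yy(420,452,.077),'inner -17',yy(420,338,.077))
for z in (.068,.070,.072,.073): print(z,'block front edge', yy(410,505,z), yy(410,530,z))
print('shaft top at leg face', [ (z,yy(410,475,z)) for z in (.062,.063,.064,.065)])
w=c['pixels']; crop(w,280,40,360,160,5,'pics/w28d.png')
t=cam("scene"); crop(t['pixels'],260,225,345,275,9,'pics/s28.png')
```

```text
leg outer top edge (should be -23) -23.624199475258177 inner -17 -17.464452988569406
0.068 block front edge -25.07289193024923 -26.528214268860527
0.07 block front edge -25.398978507625255 -26.839055385370866
0.072 block front edge -25.725065085001294 -27.149896501881226
0.073 block front edge -25.888108373689306 -27.305317060136403
shaft top at leg face [(0.062, np.float64(-22.30399809719997)), (0.063, np.float64(-22.476134648438148)), (0.064, np.float64(-22.648271199676348)), (0.065, np.float64(-22.820407750914526))]
```

View pics/w28d.png

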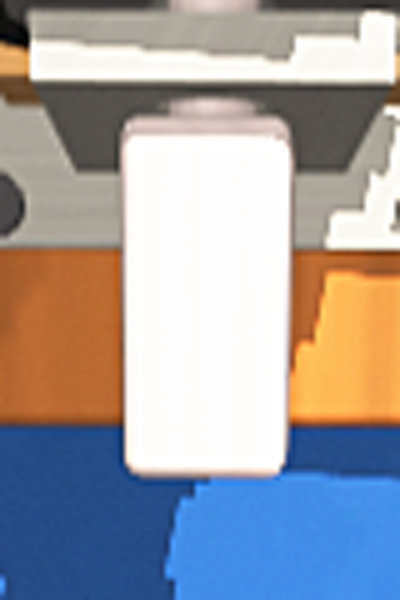

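View pics/s28.png

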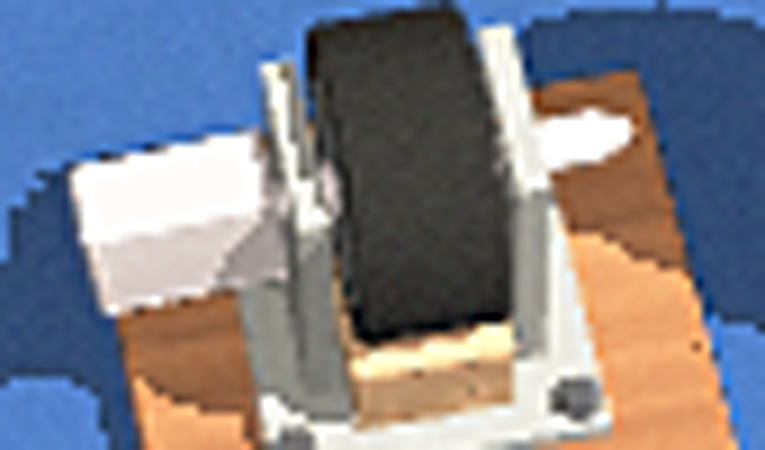

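Run:
```python
from h import *
import pickle
c=pickle.load(open('w28.pkl','rb')); u=np.array([-.0698,.9976,0]); F=np.array([.5535,-.0127,0])
def yy(col,row,z): return 1000*np.dot(px2w(c,280+col/5,40+row/5,z)-F,u)
for z in (.066,.068,.07,.072): print(z,'front',yy(207,118,z),yy(207,135,z),'rear', yy(207,472,z),yy(207,478,z))
# scene: tip and far leg
t=cam("scene"); print(t and None)
for z in (.058,.060,.062,.064):
    q=px2w(t,260+634/9,225+125/9,z); o=px2w(t,260+530/9,225+30/9,.077); print(z,'tip',1000*np.dot(q-F,u),'x',q[0])
print(w2px(t,[F+u*.043+[0,0,.06],F-u*.023+[0,0,.073],F-u*.059+[0,0,.073],F+u*.023+[-.018,0,.077],F-u*.023+[-.018,0,.077],F+u*.023+[.018,0,.077],F-u*.023+[.018,0,.077]])*9-np.array([260,225])*9)
```

```text
0.066 front -24.96971521596521 -26.571383959003843 rear -60.38585542818993 -61.02585082745517
0.068 front -25.293490873983732 -26.87855502514264 rear -60.34246992586553 -60.97583045605694
0.07 front -25.617266532002247 -27.185726091281445 rear -60.299084423541125 -60.9258100846587
0.072 front -25.941042190020767 -27.492897157420234 rear -60.25569892121672 -60.87578971326047
None
0.058 tip 43.92483203634909 x 0.5488003059529807
0.06 tip 43.594064995213635 x 0.5500225938974057
0.062 tip 43.263297954078226 x 0.5512448818418305
0.064 tip 42.932530912942774 x 0.5524671697862555
[[631.3892 127.5148]
 [276.569  151.7789]
 [ 79.2085 186.043 ]
 [512.5804  14.1143]
 [264.782   56.5419]
 [540.2143 181.1145]
 [287.2595 225.5011]]
```

step_arm(increments=[[[0,0,0,-20,0,0,0],[0,0,0,-25,0,0,0],[0,0,0,-20,0,0,0],[0,0,0,0,0,0,0],[0,0,0,0,0,0,0]]])

```text
time: 33.15
tool_pos: [0.5632, -0.1519, 0.1509]
tool_rot: [2.14, 2.296, 0.001]
ft_force: [-1.1, 0.2, 0.2]
width: 0.5
```

Run:
```python
from h import *
t=cam("scene"); crop(t['pixels'],260,225,345,275,9,'pics/s29.png'); s=get_state(); print(s['time'],s['tool_pos'],s['ft_force'])
a=cv2.imread('pics/s28.png').astype(int); b=cv2.imread('pics/s29.png').astype(int); print('diff',np.abs(a-b).mean(),np.abs(a-b).max())
print(close_job())
```

```text
33.2 [ 0.5624 -0.1516  0.1498] [-0.1719 -0.8386  0.5132]
diff 2.1760464778503996 19
the job is handed in; nothing more can be done
None
```

The larger wheel stands on the notched packer in the wooden fork. The longer pin runs from the tile side through leg, wheel and leg. I handed the job in at about 33 s of the 67 s allowed.

**Pin seating:** it slid in with no force until the block met the leg. There the arm stopped advancing and the wrist read about 6 N. After release, the scene camera put the tip about 0.3 px from its fully-home position.

**Small disagreement:** after release the wrist camera showed the top of the block about 1–2 mm off the leg. That fits the pin tilting slightly in its loose holes (10 mm shaft, 13 mm holes), so I did not push it again. I could not rule out a gap of up to about 1 mm at the axis.

**One failed grasp:** the first close on the pin shut above the block without touching it. The reported TCP reads about 33 mm lower than the real fingertips. I went lower and the second grasp held. The wheel was therefore gripped above its centre, but it stayed put and sits upright.

**Other items:** in the last full scene picture the smaller wheel, short pin, tin, tile, red fork and turquoise wheel were where they started. The fork looked unchanged over the last pictures before hand-in, and the gripper was clear of everything.

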